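Check the oil of the bench rolling mill with its dipstick

TASK

Check the gear oil of the rolling mill: stand the oil bottle that blocks the gauge tube upright on the bench, at least 12 cm from the tube's mouth, then take the wiped dipstick from its rest and push it down the tube until its collar stops on the rim. Draw it right out again and hold it up for reading, level with its marked side up, well clear of the mill and at least 20 cm above the bench, and finish while still holding it there, steady. Leave the other things as they are.

Things in the scene. Friction and masses are not known exactly. Their poses are not given: they have to be found in the camera images.
- mill: motor-driven rolling mill on a bed plate 180 mm wide (x): blue gear case (140 x 140 mm, 120 mm high) with a grey motor on its -y side (reaching y = -235 mm, 167 mm high), a yellow coupling guard and a blue roll stand on its +y side (y = 170 to 320 mm, 340 mm high). Fixed. Origin on the bench under the middle of the gear case; the gauge tube comes out on its +x side, away from the robot
- tube: steel gauge (dipstick) tube of the gear case, rising outward at 35 degrees above level in the mill's +x direction. Origin at the centre of its open mouth, 135 mm above the bench; z axis runs out of the mouth along the bore. Bore 10 mm, flared to 18 mm in the last 14 mm; rim 24 mm across; about 85 mm of it stands free of the case. Fixed to the mill
- dipstick: dipstick, about 50 g: 6 mm steel rod, black collar 26 mm across, 5 mm thick, yellow handle. Origin at the centre of the collar face that seats on the rim; +x along the rod to the tip, 120 mm away; handle a block 50 mm long, 16 wide (y), 18 high (z), centred at x = -30 mm; +z the marked side (white strip between red lines near the tip). Starts level, marked side up, on the rest
- dipstick_tip (a point): tip of the dipstick's rod
- rest: black tool rest, base 100 x 150 mm, with pairs of V notches that hold tool shanks level, their axes 50 mm above the bench: the dipstick in the notches at y = -35 mm, the burnisher at y = +35 mm. The dipstick's handle overhangs the base on the -x side, free to be taken from above. Fixed; origin under the middle of the base
- oil_bottle: dark grey oil bottle, closed, yellow label, red cap, about 0.3 kg: body 64 mm across, 200 mm high; the neck (26 mm across) starts at 153 mm and the cap (30 mm across) is the top 16 mm; origin at the centre of its underside. It stands right in front of the tube's mouth
- jar_gold: closed clear jar of gold beads with a white lid, 59 mm wide, 42 mm high; origin at the centre of its underside. Leave it alone
- jar_teal: closed clear jar of green beads with a white lid, 59 mm wide, 42 mm high; origin at the centre of its underside. Leave it alone
- wire_spool: spool of copper wire lying flat, 60 mm across, 32 mm high; origin at the centre of its underside. Leave it alone
- pliers: chain-nose pliers with blue handles lying flat, 145 mm long, 65 mm wide, 14 mm high; x points to the jaws; origin on the bench under the pivot. Leave them alone
- burnisher: burnisher in the other notches of the rest: 6 mm steel shank and a small dark wooden handle pointing the opposite way to the dipstick's; origin on its axis at mid shank, x to the handle, 105 mm to its end. Leave it alone
- stone_a: rough green stone, 15 x 13 x 14 mm, in the channel of the bead board; origin at the centre of its underside. Leave it alone
- stone_b: rough green stone, 14 x 13 x 14 mm, in the channel of the bead board; origin at the centre of its underside. Leave it alone
Things that resemble listed ones, but are neither listed nor needed, are in the scene too. Of the things that look like the oil_bottle, the smallest one is meant.

How it is judged:
By the outcome, as a careful person would: the job done as asked, in the order asked, and still so for the second after the job is handed in, while the arm keeps its last pose, push and grip.
It also fails if it takes over 72 s, if anything falls off the work surface, if the arm or the gripper's body presses on something with over 40 N, if the wrist force passes 120 N, or if a joint passes its speed limit or range.

ROBOT

A 7-joint arm with a two-finger parallel gripper is mounted at the origin on the work surface. World frame = base frame: x ahead of the robot, y to its left, z up, the work surface at z = 0. Lengths are in m, angles in rad, forces in N, time in s.
With the tool pointing down it reaches from about 0.425 to 0.875 m from the base axis. Payload 9.9 kg.
Tool frame: the origin (TCP) lies midway between the tips of the shut fingers; the grasp point (between the pads) lies 19 mm behind it; x points along the fingers, z is the direction in which the jaws open and shut, and the axes are right-handed (so a half turn about x gives the same grasp; the last joint's range is limited). The gripper opens to 85 mm and grips with 20 to 120 N. Pads are 22 mm wide; open, the fingers measure 114 mm over their backs; the gripper's body (76 mm by 85 mm) begins 54 mm behind the grasp point. The pads swing forward as they close: fully open they stand 13 mm farther back than shut.
Start: joints at [1.033, 0.576, 0.025, 1.437, -0.015, 1.129, -0.057], TCP at [0.296, -0.607, 0.231] pointing down, gripper open.
Joint ranges: [-2.76, 2.76], [-0.34, 2.15], [-1.52, 1.57], [0.19, 2.46], [-1.09, 4.23], [0.17, 1.99], [-2.82, 2.82]. Speed limits (rad/s): [2.22, 2.22, 3.01, 3.01, 3.14, 3.14, 3.14].

INTERFACE

Orientations are given as a unit quaternion [x, y, z, w].
In Python, from plant import env gives the robot as it stands.
- The arm moves only by the tool send_rows, never from a script. Its argument "increments" is a list of rows, each a list of 3 entries, a list of its own where there are three numbers: the finger opening in m, from 0 to 0.0854, then the shift along the tool's x, y, z in m, then the turn, a rotation vector about the tool's x, y, z in rad. In form: [[claw, [dx, dy, dz], [rx, ry, rz]], ...]. A call has exactly 10 rows; each row is the pose to reach, as a shift and turn from the pose commanded when the call began, along the tool's axes at that moment; what a row does not reach only later rows make up. A row lasts 1/10 s, in which the tool goes at most 50 mm and 8.59 degrees, less where a joint would pass 70% of its speed; a pose out of reach is approached as far as the arm can. A call with a gripper value outside its range is refused whole. The fingers move at their own pace and stop on an object; "newtons" is the grip in N (left out, the last holds). Time passes only in rows, so rows that repeat a pose let the fingers close, or fill a call up. It gives the time, the measured TCP pose, the force and the opening at its end, in the units of the state.
- env.observe(): the state, without advancing time (a new reading comes with each control period).
- env.capture(name): name is "scene" or "side" or "wrist"; returns the picture (400x640x3 uint8, blue, green, red); there is no depth.
- env.camera_info(name): a dict with "fx", "fy", "cx", "cy" (pixels), "k1" (the pictures are not rectified: a ray, as slopes to the right and down, at radius r is drawn at 1 + k1 r^2 times it, then the intrinsics apply), "position" and "attitude" of the camera in the world; the wrist camera has in their place "tool_from_camera" (4x4, takes a point from camera to tool coordinates, whose origin is the TCP and whose axes are the tool frame's). Camera axes: x right, y down, z forward; pixel columns grow to the right and rows downward; lengths in m; the calibration is good to about 2 mm. A picture is of the moment at which its call begins: read the wrist's pose just before it. camera_info takes no time and is no camera call.
- env.close_job(): hands the job in, once; it reports no verdict.
The state is a dict: "time_s": time; "joint_pos": joint angles; "joint_vel": joint speeds; "joint_torque": joint torques, N m; "ee_pos": TCP position; "eef_rot": TCP orientation; "ft_force": force on the tool from outside, world axes, zero at the start; "wrist_torque": the same for the moment, N m; "finger_gap": opening from 0.0 (shut) to 1.0 (fully open).
Only numpy, scipy, OpenCV 4.12 (cv2) and the standard library are available. Lean on these libraries where they do the work, as an engineer would, in place of code of your own. Each camera call takes 0.05 s, during which the arm holds its last target. There are 200 camera calls.

## Working session

There is one attempt and no reset: what is moved stays moved. The work goes in short steps, Python scripts to look and compute and a tool call to move; the robot and the scene stay as the last step left them, time stands still between calls to the robot, and variables do not carry over. Pictures are saved under pics/ and viewed, about 8 in all and at most 12, crops included, and the job is handed in when it is done.

Besides the shell and the picture viewer there is one more tool, called as name(argument=value, ...) on one line, values as JSON. send_rows: Moves the arm, as the interface text tells. Its arguments: {"type":"object","properties":{"increments":{"type":"array"},"newtons":{"type":"number"}},"required":["increments"]}

```bash
mkdir -p pics; ls; python3 - <<'E'
from plant import env
import cv2
s=env.observe();print(s)
for n in("scene","side","wrist"):
    i=env.camera_info(n);print(n,i)
a=env.capture("scene");b=env.capture("side")
cv2.imwrite("pics/scene0.png",a);cv2.imwrite("pics/side0.png",b)
E
```

```text
pics
{'time_s': 0.0, 'joint_pos': array([ 1.03321026,  0.57652383,  0.02479385,  1.43791515, -0.01499175,
        1.12898549, -0.05649349]), 'joint_vel': array([-4.75582462e-04,  9.99055979e-05, -5.74274514e-04, -2.67338525e-04,
       -1.23833766e-04,  8.42565450e-04, -1.41421439e-03]), 'joint_torque': array([ 1.68334907e-03, -7.65745282e+01,  2.25185573e+00, -2.85965985e+01,
        1.54547801e-02,  1.25986483e-02, -7.80195194e-06]), 'ee_pos': array([ 0.2957315 , -0.60626497,  0.23044456]), 'eef_rot': array([ 0.37497213,  0.60018275, -0.37439467,  0.59917043]), 'ft_force': array([-0.53841524, -0.08663919, -0.48293515]), 'wrist_torque': array([-0.01069742,  0.00920073,  0.02965215]), 'finger_gap': 1.0033400219570472}
scene {'fx': 475.34624902302784, 'fy': 475.34624902302784, 'cx': 318.07104052168347, 'cy': 201.89194520675682, 'k1': 0.001221737138321563, 'position': array([ 1.27475996, -0.74873426,  1.0340396 ]), 'attitude': array([ 0.86254589,  0.29470293, -0.14262455, -0.38577586])}
side {'fx': 468.1831697694808, 'fy': 468.1831697694808, 'cx': 313.57153145362025, 'cy': 192.18114191597996, 'k1': -0.0786073578693539, 'position': array([ 0.33365522, -1.07405609,  0.91678602]), 'attitude': array([ 0.88012923, -0.10228153,  0.05256455, -0.46059525])}
wrist {'fx': 304.95638073057523, 'fy': 304.95638073057523, 'cx': 322.4362474466929, 'cy': 201.15628872059384, 'k1': -0.03814500886162109, 'tool_from_camera': array([[-5.18092075e-04, -2.70993400e-01,  9.62581066e-01,
        -1.42196166e-01],
       [ 6.64700361e-05, -9.62581202e-01, -2.70993403e-01,
         6.92510278e-02],
       [ 9.99999864e-01, -7.64167361e-05,  5.16718634e-04,
         2.43627764e-04],
       [ 0.00000000e+00,  0.00000000e+00,  0.00000000e+00,
         1.00000000e+00]])}
```

View pics/scene0.png

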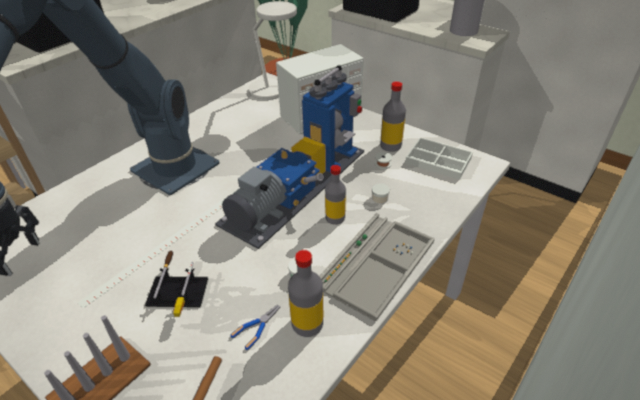

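View pics/side0.png

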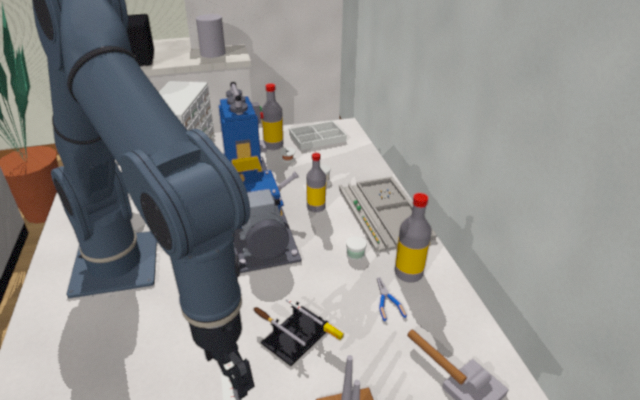

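The target bottle stands at about (335,195) in the scene view and (316,183) in the side view. The rest is at (177,290) in scene and (297,333) in side. I'll enlarge both.

```bash
cat > h.py <<'E'
import numpy as np, cv2
from plant import env
from scipy.spatial.transform import Rotation as R
from scipy.optimize import least_squares
def cam(n, st=None):
    i=env.camera_info(n)
    if n!="wrist": return i, R.from_quat(i["attitude"]).as_matrix(), np.array(i["position"])
    T=i["tool_from_camera"]; Rt=R.from_quat(st["eef_rot"]).as_matrix()
    return i, Rt@T[:3,:3], st["ee_pos"]+Rt@T[:3,3]
def proj(c,p):
    i,Rm,t=c; q=(np.atleast_2d(p)-t)@Rm; s=q[:,:2]/q[:,2:]
    s=s*(1+i["k1"]*(s**2).sum(1,keepdims=True))
    return s*[i["fx"],i["fy"]]+[i["cx"],i["cy"]]
def ray(c,uv):
    i,Rm,t=c; d=(np.array(uv,float)-[i["cx"],i["cy"]])/[i["fx"],i["fy"]]; s=d.copy()
    for _ in range(20): s=d/(1+i["k1"]*(s@s))
    return Rm@np.append(s,1)
def onz(c,uv,z):
    d=ray(c,uv); return c[2]+d*(z-c[2][2])/d[2]
def tri(cs,uvs):
    f=lambda p: np.concatenate([(proj(c,p)[0]-u) for c,u in zip(cs,uvs)])
    s=least_squares(f,[.6,0,.1]); return s.x, np.abs(s.fun).max()
def crop(img,x,y,w,h,k): return cv2.resize(img[y:y+h,x:x+w],None,fx=k,fy=k,interpolation=cv2.INTER_CUBIC)
E
python3 - <<'E'
from h import *
a=cv2.imread("pics/scene0.png");b=cv2.imread("pics/side0.png")
A=crop(a,210,140,200,150,4);cv2.imwrite("pics/c1.png",A)
B=np.hstack([crop(a,130,240,95,80,4),crop(b,250,295,100,80,4)])
C=np.hstack([crop(b,225,140,195,70,4)]);C=C[:280,:780]
cv2.imwrite("pics/c2.png",np.vstack([B[:,:780],C]))
sc=cam("scene");si=cam("side")
for n,u,v in (("bottle cap",(335,171),(316,157)),("far bottle cap",(397,86),(270,89)),("near",(304,259),(420,201)),("handle",(180,306),(334,330))): print(n,tri([sc,si],[u,v]))
E
```

```text
bottle cap (array([0.62339401, 0.13276401, 0.18639879]), np.float64(0.11018010477133089))
far bottle cap (array([0.55207001, 0.58677285, 0.23839545]), np.float64(1.0539997642028283))
near (array([ 0.80204335, -0.22284387,  0.2416936 ]), np.float64(0.44558787497209096))
handle (array([ 0.53690313, -0.40555881,  0.04796612]), np.float64(0.2840293814567758))
```

View pics/c1.png

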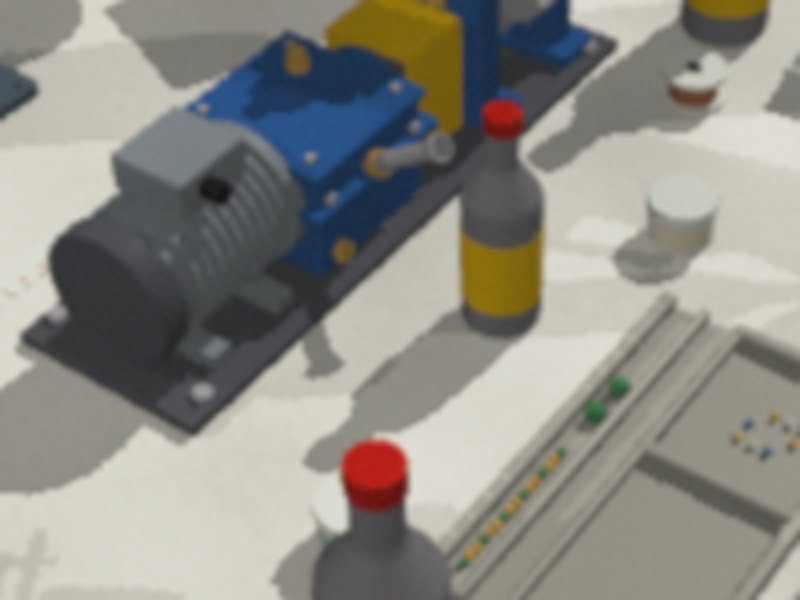

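View pics/c2.png

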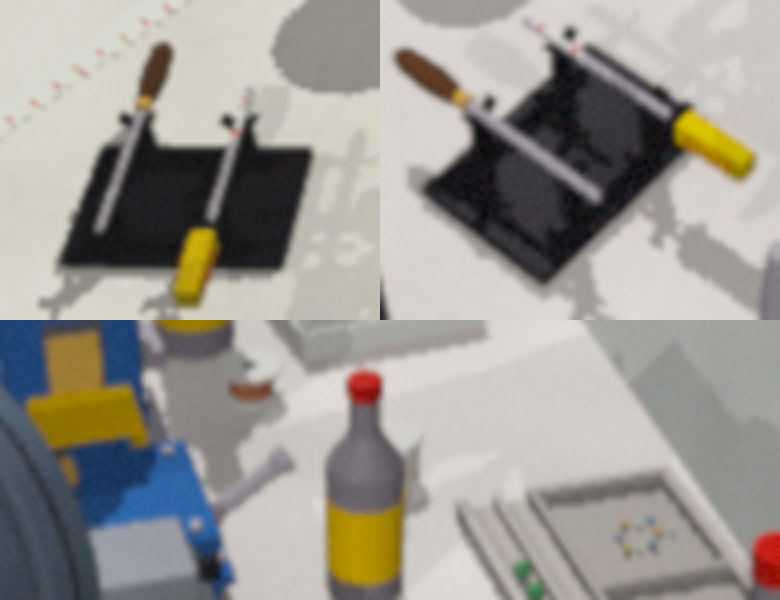

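```bash
python3 - <<'E'
from h import *
np.set_printoptions(precision=4,suppress=True)
sc=cam("scene");si=cam("side")
for n,u,v in (("mouth",(320.75,177),(295.75,175)),("captop",(335.75,167),(316.25,154.5)),("tip",(192.25,263.25),(287.5,300.5)),("handend",(176.75,314.5),(341.25,336.25)),("junction",(182.3,296.5),(325.75,324.5))):
    p,e=tri([sc,si],[u,v]); print(n,p,e)
print("cap z.2",onz(sc,(335.75,167),.2),onz(si,(316.25,154.5),.2))
print("mouth z.135",onz(sc,(320.75,177),.135),onz(si,(295.75,175),.135))
for n,u in (("tip",(192.25,263.25)),("hend",(176.75,314.5))): print(n,onz(sc,u,.05))
for n,u in (("tip",(287.5,300.5)),("hend",(341.25,336.25))): print(n,onz(si,u,.05))
P=[onz(sc,u,.012) for u in ((258.75,248),(363.25,150.5),(215.5,224.5))];print(P)
d=P[1]-P[0];print("mill +y yaw-90:",np.degrees(np.arctan2(d[1],d[0]))-90,np.linalg.norm(d),np.linalg.norm(P[2]-P[0]))
# rest base corners scene
for u in ((60,268),(312,148),(283,268),(105,148)): print("rest",onz(sc,(130+u[0]/4,240+u[1]/4),.005))
print("board corner",onz(sc,(210+670/4,140+298/4),.02),onz(sc,(210+440/4,140+560/4),.02))
print("jar r",onz(sc,(210+680/4,140+190/4),.042), "jar teal(side)",onz(si,(356,243),.042),"spool",onz(si,(288,155),.03), "blocks",onz(sc,(125,357),.05))
print("board far corners",onz(sc,(433,232),.02),onz(sc,(378,318),.02),"pliers",onz(sc,(262,320),.01))
E
```

```text
mouth [0.5603 0.1446 0.1246] 0.4021744980703943
captop [0.6237 0.1355 0.1965] 0.708665369899677
tip [ 0.4498 -0.2913  0.0466] 0.2523307114917088
handend [ 0.5488 -0.4259  0.0462] 0.02540881896220526
junction [ 0.5215 -0.3854  0.0502] 1.0961564746605745
cap z.2 [0.6246 0.1346 0.2   ] [0.6222 0.1253 0.2   ]
mouth z.135 [0.5673 0.136  0.135 ] [0.5574 0.1263 0.135 ]
tip [ 0.4521 -0.2923  0.05  ]
hend [ 0.5517 -0.4272  0.05  ]
tip [ 0.4495 -0.2951  0.05  ]
hend [ 0.5479 -0.4287  0.05  ]
[array([ 0.5309, -0.1163,  0.012 ]), array([0.4994, 0.475 , 0.012 ]), array([ 0.3549, -0.1254,  0.012 ])]
mill +y yaw-90: 3.0429758672351994 0.5921822497224714 0.17621221325781072
rest [ 0.4329 -0.4485  0.005 ]
rest [ 0.489  -0.2782  0.005 ]
rest [ 0.5503 -0.3586  0.005 ]
rest [ 0.3732 -0.3665  0.005 ]
board corner [0.7341 0.2072 0.02  ] [ 0.7518 -0.1065  0.02  ]
jar r [0.6822 0.2999 0.042 ] jar teal(side) [ 0.6795 -0.1206  0.042 ] spool [0.5866 0.4307 0.03  ] blocks [ 0.5493 -0.5758  0.05  ]
board far corners [0.9078 0.2423 0.02  ] [ 0.9431 -0.1139  0.02  ] pliers [ 0.7091 -0.292   0.01  ]
```

Measured values are consistent: bed plate width 176 mm against 180, rest 148 x 101 mm against 150 x 100, and mouth about (0.562, 0.133). Mill yaw is about 3°. The bottle is at about (0.623, 0.131) and the dipstick's +x points at about 127°. First I'll move above the bottle.

```bash
cat >> h.py <<'E'
np.set_printoptions(precision=4,suppress=True)
def frame(yaw,pitch=0):
    """tool y horizontal heading yaw (deg) when pitch=0, tool x down; pitch tips tool y up (deg)"""
    a,b=np.radians([yaw,pitch]); h=np.array([np.cos(a),np.sin(a),0]); k=np.array([0,0,1.])
    y=np.cos(b)*h+np.sin(b)*k; x=np.sin(b)*h-np.cos(b)*k
    return np.c_[x,y,np.cross(x,y)]
def plan(p,M,p0=None,M0=None):
    s=env.observe(); 
    p0=s["ee_pos"] if p0 is None else np.array(p0); M0=R.from_quat(s["eef_rot"]).as_matrix() if M0 is None else M0
    rv=R.from_matrix(M0.T@M).as_rotvec()
    print("shift",M0.T@(np.array(p)-p0),"rot",rv,"deg",np.degrees(np.linalg.norm(rv)))
E
python3 - <<'E'
from h import *
plan([.296,-.607,.36],frame(26)); plan([.623,.131,.33],frame(3))
E
```

```text
shift [-0.1295 -0.0001  0.0006] rot [ 0.0001 -0.0015  0.0001] deg 0.08692928491921449
shift [-0.0987  0.6174 -0.5193] rot [ 0.4015 -0.0015  0.0004] deg 23.003411369344157
```

send_rows(increments=[[0.085, [-0.05, 0, 0], [0, 0, 0]], [0.085, [-0.1, 0, 0], [0, 0, 0]], [0.085, [-0.1, 0.038, -0.032], [0.05, 0, 0]], [0.085, [-0.1, 0.076, -0.064], [0.1, 0, 0]], [0.085, [-0.1, 0.114, -0.096], [0.15, 0, 0]], [0.085, [-0.1, 0.152, -0.128], [0.2, 0, 0]], [0.085, [-0.1, 0.19, -0.16], [0.25, 0, 0]], [0.085, [-0.1, 0.228, -0.192], [0.3, 0, 0]], [0.085, [-0.1, 0.266, -0.224], [0.35, 0, 0]], [0.085, [-0.1, 0.3, -0.252], [0.4, 0, 0]]])

```text
time_s: 1.1
ee_pos: [0.4556, -0.246, 0.3312]
eef_rot: [0.487, 0.513, -0.487, 0.513]
ft_force: [1.1, -0.4, 0.7]
finger_gap: 0.99
```

```bash
python3 - <<'E'
from h import *
s=env.observe();print(s["ee_pos"],s["joint_pos"],s["joint_vel"])
plan([.623,.131,.33],frame(3))
E
```

```text
[ 0.4556 -0.246   0.3312] [ 0.404   0.2602  0.0012  1.6816 -0.0007  1.2001 -1.1126] [-0.7521 -0.0678 -0.115   0.095   0.0397 -0.0305 -1.3684]
shift [ 0.0014  0.1871 -0.3677] rot [ 0.0004 -0.0005  0.0001] deg 0.037720268873179294
```

send_rows(increments=[[0.085, [0, 0.022, -0.044], [0, 0, 0]], [0.085, [0, 0.044, -0.087], [0, 0, 0]], [0.085, [0, 0.066, -0.13], [0, 0, 0]], [0.085, [0, 0.088, -0.173], [0, 0, 0]], [0.085, [0, 0.11, -0.216], [0, 0, 0]], [0.085, [0, 0.132, -0.26], [0, 0, 0]], [0.085, [0, 0.154, -0.303], [0, 0, 0]], [0.085, [0, 0.176, -0.346], [0, 0, 0]], [0.085, [0, 0.187, -0.368], [0, 0, 0]], [0.085, [0, 0.187, -0.368], [0, 0, 0]]])

```text
time_s: 2.1
ee_pos: [0.6221, 0.134, 0.3299]
eef_rot: [0.485, 0.516, -0.485, 0.514]
ft_force: [-0.6, 0.3, -0.2]
finger_gap: 0.999
```

```bash
python3 - <<'E'
from h import *
s=env.observe();print(s["ee_pos"],s["joint_pos"])
w=env.capture("wrist");cv2.imwrite("pics/w1.png",w)
c=cam("wrist",s)
print("pred cap",proj(c,[.623,.131,.2]),"mouth",proj(c,[.562,.133,.135]))
E
```

```text
[0.6221 0.134  0.3299] [-0.1973  0.4562 -0.1439  1.3801  0.0628  1.3111 -1.8536]
pred cap [[325.869 192.558]] mouth [[320.3937 229.0084]]
```

View pics/w1.png

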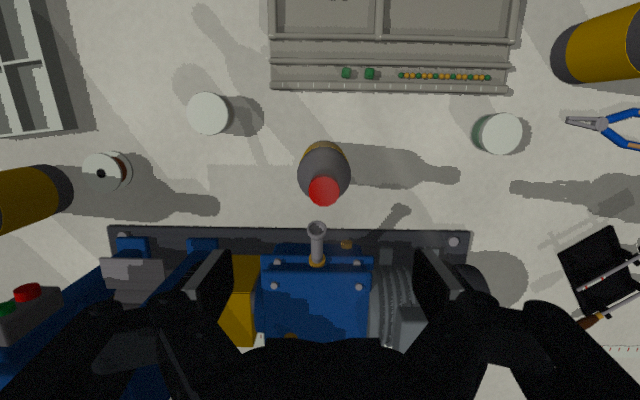

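The wrist view shows the cap top at (323,190) and the tube mouth at (317,229). The bed plate's edge runs from (108,227) to (472,232).

```bash
python3 - <<'E'
from h import *
s=env.observe();c=cam("wrist",s)
print("cap",onz(c,(323,190),.2),"mouth",onz(c,(317,229),.135))
a=onz(c,(108,227),.01);b=onz(c,(472,232),.01);d=a-b;print(a,b,np.degrees(np.arctan2(d[1],d[0]))-90)
d=onz(c,(317,229),.135)-onz(c,(317,263),.135-.085*.5736);print("tube yaw",np.degrees(np.arctan2(d[1],d[0])),d)
sc=cam("scene");si=cam("side");print(tri([c,sc,si],[(317,229),(320.75,177),(295.75,175)]),tri([c,sc,si],[(323,190),(335.75,167),(316.25,154.5)]))
print("jar teal",onz(c,(500,133),.042),"shadow")
plan([.6235,.134,.164],frame(3))
E
```

```text
cap [0.625  0.1305 0.2   ] mouth [0.5615 0.1338 0.135 ]
[0.4963 0.4774 0.01  ] [ 0.5222 -0.1204  0.01  ] 2.477640911272047
tube yaw 2.313761203201449 [0.0695 0.0028 0.0488]
(array([0.5607, 0.1343, 0.1319]), np.float64(2.024950684280782)) (array([0.6248, 0.1306, 0.1994]), np.float64(0.8502969034455248))
jar teal [ 0.6828 -0.1146  0.042 ] shadow
shift [ 0.1662  0.0021 -0.0029] rot [ 0.0047 -0.0003  0.0017] deg 0.28993023268841195
```

send_rows(increments=[[0.085, [0.03, 0.002, 0.004], [0, 0, 0]], [0.085, [0.06, 0.002, 0.004], [0, 0, 0]], [0.085, [0.09, 0.002, 0.004], [0, 0, 0]], [0.085, [0.12, 0.002, 0.004], [0, 0, 0]], [0.085, [0.145, 0.002, 0.004], [0, 0, 0]], [0.085, [0.165, 0.002, 0.004], [0, 0, 0]], [0.085, [0.165, 0.002, 0.004], [0, 0, 0]], [0.02, [0.165, 0.002, 0.004], [0, 0, 0]], [0.02, [0.165, 0.002, 0.004], [0, 0, 0]], [0.02, [0.165, 0.002, 0.004], [0, 0, 0]]], newtons=40)

```text
time_s: 3.15
ee_pos: [0.6249, 0.1249, 0.1677]
eef_rot: [0.487, 0.513, -0.486, 0.514]
ft_force: [-0.1, 0.9, 0.9]
finger_gap: 0.509
```

send_rows(increments=[[0.02, [0, 0, 0], [0, 0, 0]], [0.02, [0, 0, 0], [0, 0, 0]], [0.02, [0, 0, 0], [0, 0, 0]], [0.02, [0, 0, 0], [0, 0, 0]], [0.02, [-0.01, 0, 0], [0, 0, 0]], [0.02, [-0.02, 0, 0], [0, 0, 0]], [0.02, [-0.035, 0, 0], [0, 0, 0]], [0.02, [-0.05, 0, 0], [0, 0, 0]], [0.02, [-0.05, 0, 0], [0, 0, 0]], [0.02, [-0.05, 0, 0], [0, 0, 0]]])

```text
time_s: 4.15
ee_pos: [0.6242, 0.1248, 0.2164]
eef_rot: [0.486, 0.513, -0.486, 0.513]
ft_force: [-0.3, 0.5, -3.9]
finger_gap: 0.333
```

```bash
python3 - <<'E'
from h import *
s=env.observe();print(s["ee_pos"],s["ft_force"],s["finger_gap"]*85.4)
plan([.607,-.04,s["ee_pos"][2]],frame(3))
E
```

```text
[0.6242 0.1248 0.2164] [-0.3438  0.4769 -3.8505] 28.45905181372372
shift [ 0.     -0.026   0.1637] rot [ 0.0013  0.0001 -0.0003] deg 0.07894576493566309
```

Bottle held (3.4 N, gap 28 mm). I'll carry it and set it down.

send_rows(increments=[[0.02, [0, -0.003, 0.015], [0, 0, 0]], [0.02, [0, -0.006, 0.035], [0, 0, 0]], [0.02, [0, -0.01, 0.06], [0, 0, 0]], [0.02, [0, -0.014, 0.085], [0, 0, 0]], [0.02, [0, -0.018, 0.11], [0, 0, 0]], [0.02, [0, -0.022, 0.135], [0, 0, 0]], [0.02, [0, -0.025, 0.153], [0, 0, 0]], [0.02, [0, -0.026, 0.161], [0, 0, 0]], [0.02, [0, -0.026, 0.164], [0, 0, 0]], [0.02, [0, -0.026, 0.164], [0, 0, 0]]])

```text
time_s: 5.15
ee_pos: [0.607, -0.04, 0.216]
eef_rot: [0.486, 0.513, -0.486, 0.513]
ft_force: [0.2, 0.9, -3.3]
finger_gap: 0.335
```

send_rows(increments=[[0.02, [0, 0, 0], [0, 0, 0]], [0.02, [0.01, 0, 0], [0, 0, 0]], [0.02, [0.02, 0, 0], [0, 0, 0]], [0.02, [0.03, 0, 0], [0, 0, 0]], [0.02, [0.038, 0, 0], [0, 0, 0]], [0.02, [0.042, 0, 0], [0, 0, 0]], [0.02, [0.045, 0, 0], [0, 0, 0]], [0.02, [0.047, 0, 0], [0, 0, 0]], [0.02, [0.048, 0, 0], [0, 0, 0]], [0.02, [0.048, 0, 0], [0, 0, 0]]])

```text
time_s: 6.15
ee_pos: [0.6072, -0.0403, 0.1684]
eef_rot: [0.486, 0.513, -0.486, 0.513]
ft_force: [0.2, -0.1, -3.9]
finger_gap: 0.336
```

```bash
python3 - <<'E'
from h import *
s=env.observe();print(s["ee_pos"],s["ft_force"],s["finger_gap"]*85.4)
cv2.imwrite("pics/s1.png",crop(env.capture("side"),220,130,200,150,4))
E
```

```text
[ 0.6072 -0.0403  0.1684] [ 0.242  -0.1182 -3.9028] 28.717349463876054
```

View pics/s1.png

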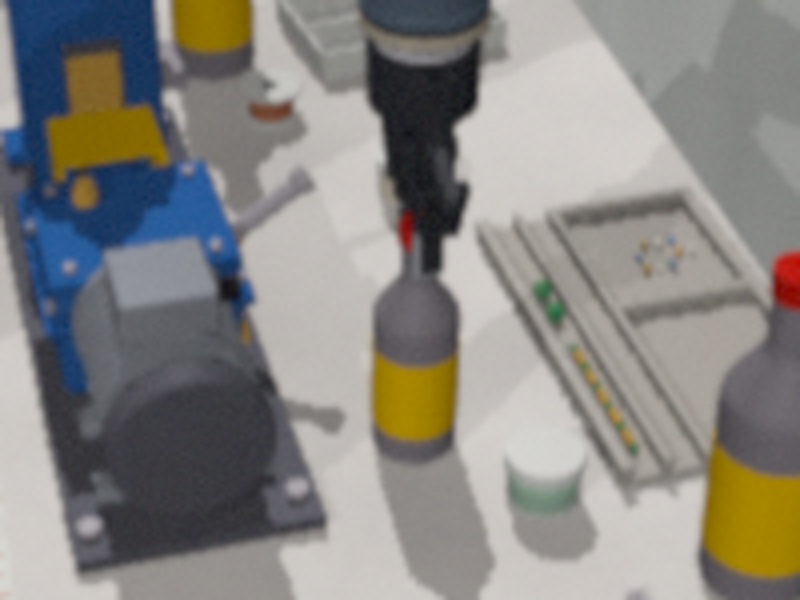

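The bottle is upright at crop (415,380), clear of the mill and the jar, with its full weight still on the gripper. I'll lower it the last bit and release.

send_rows(increments=[[0.02, [0.001, 0, 0], [0, 0, 0]], [0.02, [0.002, 0, 0], [0, 0, 0]], [0.02, [0.002, 0, 0], [0, 0, 0]], [0.02, [0.002, 0, 0], [0, 0, 0]], [0.04, [0.002, 0, 0], [0, 0, 0]], [0.06, [0.002, 0, 0], [0, 0, 0]], [0.085, [0.002, 0, 0], [0, 0, 0]], [0.085, [0.002, 0, 0], [0, 0, 0]], [0.085, [0.002, 0, 0], [0, 0, 0]], [0.085, [0.002, 0, 0], [0, 0, 0]]])

```text
time_s: 7.2
ee_pos: [0.6071, -0.0402, 0.1662]
eef_rot: [0.486, 0.513, -0.486, 0.513]
ft_force: [-0.2, -0.2, 0.7]
finger_gap: 0.991
```

send_rows(increments=[[0.085, [0, 0, 0], [0, 0, 0]], [0.085, [-0.02, 0, 0], [0, 0, 0]], [0.085, [-0.05, 0, 0], [0, 0, 0]], [0.085, [-0.08, 0, 0], [0, 0, 0]], [0.085, [-0.12, 0, 0], [0, 0, 0]], [0.085, [-0.12, 0, 0.04], [0, 0, 0]], [0.085, [-0.12, 0, 0.08], [0.1, 0, 0]], [0.085, [-0.12, 0, 0.12], [0.2, 0, 0]], [0.085, [-0.12, 0, 0.16], [0.3, 0, 0]], [0.085, [-0.12, 0, 0.2], [0.4, 0, 0]]])

```text
time_s: 8.2
ee_pos: [0.6177, -0.2415, 0.2865]
eef_rot: [0.579, 0.405, -0.579, 0.405]
ft_force: [0.5, 0.6, -0.7]
finger_gap: 0.993
```

```bash
python3 - <<'E'
from h import *
s=env.observe();print(s["ee_pos"],s["joint_pos"])
# handle centre, above; dip +x heading 127 -> tool y heading -53
plan([.5416,-.413,.24],frame(-53))
E
```

```text
[ 0.6177 -0.2415  0.2865] [ 0.2997  0.5204  0.004   1.3856 -0.0021  1.2354 -1.6172]
shift [ 0.0464 -0.0127  0.1872] rot [ 0.5749 -0.0001 -0.0002] deg 32.93748254814674
```

send_rows(increments=[[0.085, [0.01, -0.003, 0.04], [0.1, 0, 0]], [0.085, [0.02, -0.006, 0.08], [0.2, 0, 0]], [0.085, [0.03, -0.009, 0.12], [0.3, 0, 0]], [0.085, [0.04, -0.011, 0.16], [0.4, 0, 0]], [0.085, [0.046, -0.013, 0.187], [0.5, 0, 0]], [0.085, [0.046, -0.013, 0.187], [0.575, 0, 0]], [0.085, [0.046, -0.013, 0.187], [0.575, 0, 0]], [0.085, [0.046, -0.013, 0.187], [0.575, 0, 0]], [0.085, [0.046, -0.013, 0.187], [0.575, 0, 0]], [0.085, [0.046, -0.013, 0.187], [0.575, 0, 0]]])

```text
time_s: 9.2
ee_pos: [0.5427, -0.4106, 0.2405]
eef_rot: [0.67, 0.226, -0.67, 0.226]
ft_force: [-0.6, -0.2, -0.6]
finger_gap: 0.998
```

```bash
python3 - <<'E'
from h import *
s=env.observe();print(s["ee_pos"],s["joint_pos"])
w=env.capture("wrist");cv2.imwrite("pics/w2f.png",w);cv2.imwrite("pics/w2.png",crop(w,220,100,200,200,3))
E
```

```text
[ 0.5427 -0.4106  0.2405] [ 0.4884  0.5833  0.1603  1.4108 -0.0967  1.1549 -1.8279]
```

View pics/w2.png

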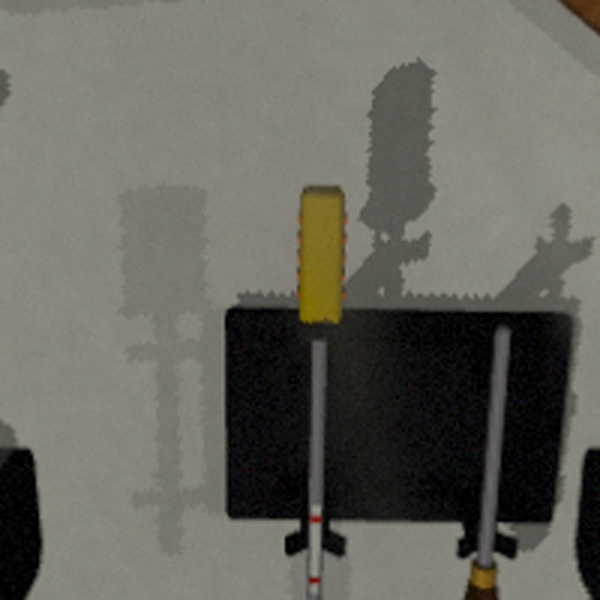

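The handle's top face spans crop (323,193) to (321,322), and the rod runs from (319,345) to (315,585).

```bash
python3 - <<'E'
from h import *
s=env.observe();c=cam("wrist",s)
f=lambda u,v,z: onz(c,(220+u/3,100+v/3),z)
a=f(323,193,.059);b=f(321,322,.059);r1=f(319,345,.053);r2=f(315,585,.053)
print(a,b,np.linalg.norm(a-b),(a+b)/2);d=r2-r1;print("dir",np.degrees(np.arctan2(d[1],d[0])),r1,r2)
d=b-a;print("hdir",np.degrees(np.arctan2(d[1],d[0])))
E
```

```text
[ 0.5501 -0.4289  0.059 ] [ 0.5214 -0.3905  0.059 ] 0.04791897764238075 [ 0.5357 -0.4097  0.059 ]
dir 126.63060743402986 [ 0.5153 -0.3815  0.053 ] [ 0.4533 -0.2981  0.053 ]
hdir 126.70847963616431
```

```bash
python3 - <<'E'
from h import *
plan([.536,-.4095,.029],frame(-53.3))
E
```

```text
shift [ 0.2115 -0.0051  0.0045] rot [ 0.0109 -0.0003 -0.0002] deg 0.6272663614037853
```

send_rows(increments=[[0.05, [0.03, -0.005, 0.0045], [0.01, 0, 0]], [0.05, [0.065, -0.005, 0.0045], [0.01, 0, 0]], [0.05, [0.1, -0.005, 0.0045], [0.01, 0, 0]], [0.05, [0.135, -0.005, 0.0045], [0.01, 0, 0]], [0.05, [0.165, -0.005, 0.0045], [0.01, 0, 0]], [0.05, [0.185, -0.005, 0.0045], [0.01, 0, 0]], [0.05, [0.2, -0.005, 0.0045], [0.01, 0, 0]], [0.05, [0.21, -0.005, 0.0045], [0.01, 0, 0]], [0.05, [0.211, -0.005, 0.0045], [0.01, 0, 0]], [0.05, [0.211, -0.005, 0.0045], [0.01, 0, 0]]])

```text
time_s: 10.25
ee_pos: [0.5359, -0.4104, 0.0299]
eef_rot: [0.671, 0.222, -0.671, 0.223]
ft_force: [-0.0, -0.2, 0.3]
finger_gap: 0.588
```

send_rows(increments=[[0.0, [0, 0, 0], [0, 0, 0]], [0.0, [0, 0, 0], [0, 0, 0]], [0.0, [0, 0, 0], [0, 0, 0]], [0.0, [0, 0, 0], [0, 0, 0]], [0.0, [0, 0, 0], [0, 0, 0]], [0.0, [0, 0, 0], [0, 0, 0]], [0.0, [0, 0, 0], [0, 0, 0]], [0.0, [0, 0, 0], [0, 0, 0]], [0.0, [0, 0, 0], [0, 0, 0]], [0.0, [0, 0, 0], [0, 0, 0]]], newtons=60)

```text
time_s: 11.25
ee_pos: [0.5362, -0.4102, 0.0299]
eef_rot: [0.672, 0.222, -0.671, 0.223]
ft_force: [1.8, 0.2, 4.8]
finger_gap: 0.175
```

send_rows(increments=[[0.0, [-0.01, 0, 0], [0, 0, 0]], [0.0, [-0.03, 0, 0], [0, 0, 0]], [0.0, [-0.06, 0, 0], [0, 0, 0]], [0.0, [-0.1, 0, 0], [0, 0, 0]], [0.0, [-0.15, 0, 0], [0, 0, 0]], [0.0, [-0.2, 0, 0], [0, 0, 0]], [0.0, [-0.25, 0, 0], [0, 0, 0]], [0.0, [-0.28, 0, 0], [0, 0, 0]], [0.0, [-0.28, 0, 0], [0, 0, 0]], [0.0, [-0.28, 0, 0], [0, 0, 0]]])

```text
time_s: 12.25
ee_pos: [0.5351, -0.4103, 0.3098]
eef_rot: [0.671, 0.222, -0.671, 0.222]
ft_force: [0.5, -0.9, -0.8]
finger_gap: 0.177
```

```bash
python3 - <<'E'
from h import *
s=env.observe();print(s["ee_pos"],s["ft_force"],s["finger_gap"]*85.4,s["joint_pos"])
# target before tube: level dipstick, yaw 2.7, far enough out
u=np.array([np.cos(np.radians(2.7)),np.sin(np.radians(2.7)),0])
plan(np.array([.5615,.1338,.32])+u*.19,frame(2.7))
w=env.capture("wrist");cv2.imwrite("pics/w3.png",crop(w,220,100,200,200,3))
E
```

```text
[ 0.5351 -0.4103  0.3098] [ 0.4756 -0.8921 -0.807 ] 15.144046243744995 [ 0.4864  0.5326  0.1754  1.3164 -0.0918  1.3    -1.8399]
shift [-0.0104 -0.3148 -0.5034] rot [-0.9787  0.0004 -0.0005] deg 56.07479731066647
```

View pics/w3.png

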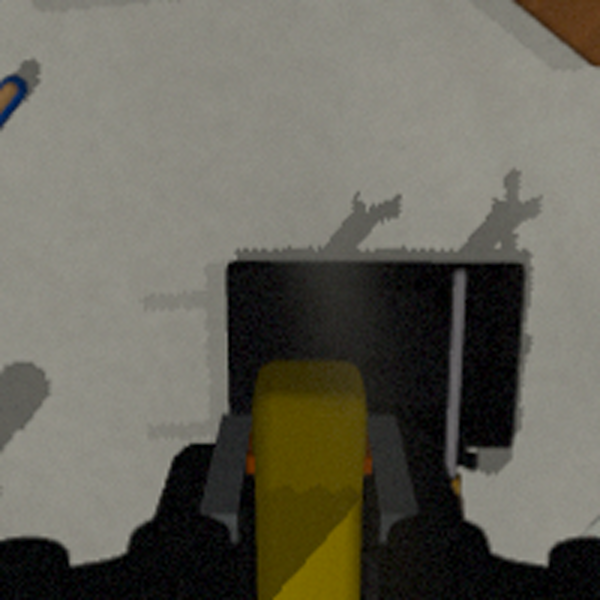

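The dipstick is held squarely. The handle's outer end works out to tool y of about +25 mm, so the collar face is at tool (-20, -31, 0) mm. Next is the carry.

send_rows(increments=[[0.0, [-0.005, -0.015, -0.025], [-0.06, 0, 0]], [0.0, [-0.01, -0.038, -0.06], [-0.15, 0, 0]], [0.0, [-0.01, -0.062, -0.1], [-0.25, 0, 0]], [0.0, [-0.01, -0.087, -0.14], [-0.35, 0, 0]], [0.0, [-0.01, -0.112, -0.18], [-0.45, 0, 0]], [0.0, [-0.01, -0.137, -0.22], [-0.55, 0, 0]], [0.0, [-0.01, -0.162, -0.26], [-0.65, 0, 0]], [0.0, [-0.01, -0.187, -0.3], [-0.75, 0, 0]], [0.0, [-0.01, -0.212, -0.34], [-0.85, 0, 0]], [0.0, [-0.01, -0.237, -0.38], [-0.95, 0, 0]]])

```text
time_s: 13.3
ee_pos: [0.6986, 0.0085, 0.3173]
eef_rot: [0.493, 0.506, -0.495, 0.505]
ft_force: [0.6, 0.1, 0.3]
finger_gap: 0.173
```

```bash
cat >> h.py <<'E'
MOUTH=np.array([.5615,.1338,.135]); YAW=2.7; COL=np.array([-.020,-.031,0])
def tube(depth_left,yaw=YAW,pitch=35,col=COL):
    """TCP pose with the collar face depth_left above the rim along the bore"""
    M=frame(yaw,pitch); return MOUTH+M[:,1]*depth_left-M@col, M
E
python3 - <<'E'
from h import *
print(env.observe()["ee_pos"],env.observe()["joint_pos"])
plan(*tube(.20))
print(tube(.2)[0],tube(.15)[0],tube(0)[0])
E
```

```text
[0.6986 0.0085 0.3173] [-0.0236  0.5687 -0.106   1.2143  0.0582  1.3649 -1.673 ]
shift [ 0.0659  0.0666 -0.1333] rot [-0.0234  0.0076  0.6142] deg 35.22088140088554
[0.762  0.1433 0.2511] [0.7211 0.1413 0.2224] [0.5983 0.1355 0.1364]
```

send_rows(increments=[[0.0, [0.0, 0.02, -0.04], [-0.02, 0, 0]], [0.0, [0.0, 0.04, -0.08], [-0.02, 0, 0.1]], [0.0, [0.02, 0.06, -0.115], [-0.023, 0.002, 0.2]], [0.0, [0.04, 0.066, -0.133], [-0.023, 0.004, 0.3]], [0.0, [0.066, 0.066, -0.133], [-0.023, 0.006, 0.4]], [0.0, [0.066, 0.066, -0.133], [-0.023, 0.008, 0.5]], [0.0, [0.066, 0.066, -0.133], [-0.023, 0.008, 0.6]], [0.0, [0.066, 0.066, -0.133], [-0.023, 0.008, 0.614]], [0.0, [0.066, 0.066, -0.133], [-0.023, 0.008, 0.614]], [0.0, [0.066, 0.066, -0.133], [-0.023, 0.008, 0.614]]])

```text
time_s: 14.3
ee_pos: [0.7633, 0.1412, 0.2534]
eef_rot: [0.621, 0.339, -0.312, 0.634]
ft_force: [-0.0, 0.6, -0.4]
finger_gap: 0.176
```

```bash
python3 - <<'E'
from h import *
s=env.observe();print(s["ee_pos"],s["joint_pos"]);plan(*tube(.135))
M=R.from_quat(s["eef_rot"]).as_matrix();print(M)
tip=s["ee_pos"]+M@(COL+[0,-.12,0]);print("tip",tip)
a=env.capture("scene");b=env.capture("side")
for n,im in(("scene",a),("side",b)):
    print(n,proj(cam(n),[tip,MOUTH,s["ee_pos"]+M@COL]))
cv2.imwrite("pics/i1.png",np.hstack([crop(a,290,130,100,75,4),crop(b,265,130,100,75,4)]))
E
```

```text
[0.7633 0.1412 0.2534] [-0.3815  0.4664  0.098   1.78    0.3459  0.3201 -2.1325]
shift [ 0.0011 -0.0674 -0.0018] rot [-0.0038  0.0024 -0.0019] deg 0.2818409080127121
[[ 0.5746  0.8173  0.0426]
 [ 0.0247  0.0347 -0.9991]
 [-0.818   0.5752 -0.0002]]
tip [0.6284 0.1355 0.183 ]
scene [[336.9495 172.0001]
 [318.7997 176.6414]
 [367.0459 164.464 ]]
side [[317.4248 157.4416]
 [296.5782 173.5714]
 [348.4702 133.4372]]
```

View pics/i1.png

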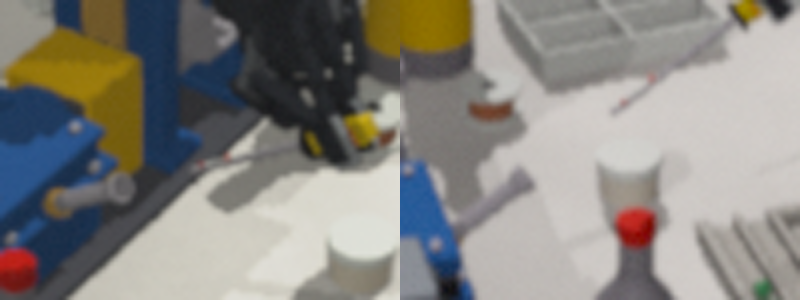

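The tip agrees with prediction in both views to about 1 px, but the rod's slope in the scene view looks flatter than expected. I'll enlarge once before inserting.

```bash
python3 - <<'E'
from h import *
a=env.capture("scene");b=env.capture("side")
A=crop(a,312,148,64,40,6);B=crop(b,288,124,66,60,6)
o=np.zeros((360,800,3),np.uint8);o[:A.shape[0],:A.shape[1]]=A;o[:B.shape[0],390:390+B.shape[1]]=B
cv2.imwrite("pics/i2.png",o)
E
```

```text
(no output)
```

View pics/i2.png

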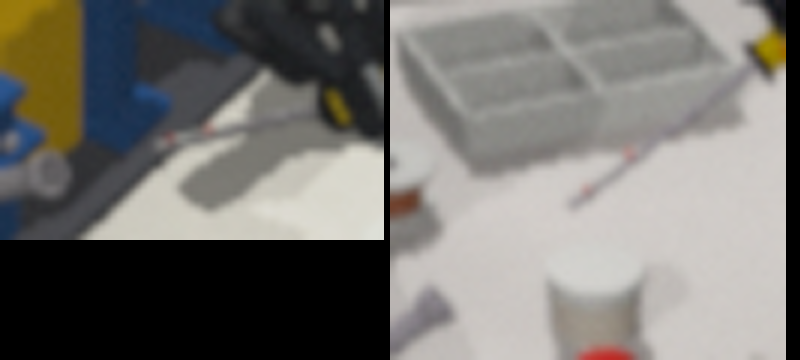

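Enlarged, the rod's slope matches in both views (scene -0.23 against -0.25, side -0.78 against -0.77). The side view hints that the rod points a few mm low, so I'll go to just short of the mouth and look.

send_rows(increments=[[0.0, [0.0, -0.01, -0.002], [-0.004, 0.002, -0.002]], [0.0, [0.0, -0.025, -0.002], [-0.004, 0.002, -0.002]], [0.0, [0.0, -0.04, -0.002], [-0.004, 0.002, -0.002]], [0.0, [0.0, -0.055, -0.002], [-0.004, 0.002, -0.002]], [0.0, [0.0, -0.065, -0.002], [-0.004, 0.002, -0.002]], [0.0, [0.0, -0.072, -0.002], [-0.004, 0.002, -0.002]], [0.0, [0.0, -0.074, -0.002], [-0.004, 0.002, -0.002]], [0.0, [0.0, -0.074, -0.002], [-0.004, 0.002, -0.002]], [0.0, [0.0, -0.074, -0.002], [-0.004, 0.002, -0.002]], [0.0, [0.0, -0.074, -0.002], [-0.004, 0.002, -0.002]]])

```text
time_s: 15.5
ee_pos: [0.7021, 0.1405, 0.2108]
eef_rot: [0.62, 0.341, -0.311, 0.635]
ft_force: [-0.2, 0.4, -0.4]
finger_gap: 0.179
```

```bash
python3 - <<'E'
from h import *
s=env.observe();print(s["ee_pos"],s["ft_force"],s["joint_pos"]);plan(*tube(.0))
M=R.from_quat(s["eef_rot"]).as_matrix()
tip=s["ee_pos"]+M@(COL+[0,-.12,0]);print("tip",tip)
for n in("scene","side"): print(n,proj(cam(n),[tip,MOUTH,s["ee_pos"]+M@COL]))
a=env.capture("scene");b=env.capture("side");w=env.capture("wrist");cv2.imwrite("pics/w4f.png",w)
A=crop(a,300,155,49,35,8);B=crop(b,275,140,50,45,8)
o=np.zeros((360,800,3),np.uint8);o[:A.shape[0],:A.shape[1]]=A;o[:B.shape[0],400:800]=B
cv2.imwrite("pics/i3.png",o)
E
```

```text
[0.7021 0.1405 0.2108] [-0.166   0.435  -0.4234] [-0.4383  0.4425  0.1259  1.9792  0.7086  0.1745 -2.531 ]
shift [ 0.0012 -0.1278  0.0001] rot [-0.0001 -0.0001 -0.0013] deg 0.07752187827467406
tip [0.5672 0.1341 0.1404]
scene [[320.3087 175.892 ]
 [318.7997 176.6414]
 [348.1393 168.8711]]
side [[298.3059 171.8272]
 [296.5782 173.5714]
 [328.8707 148.0896]]
```

View pics/i3.png

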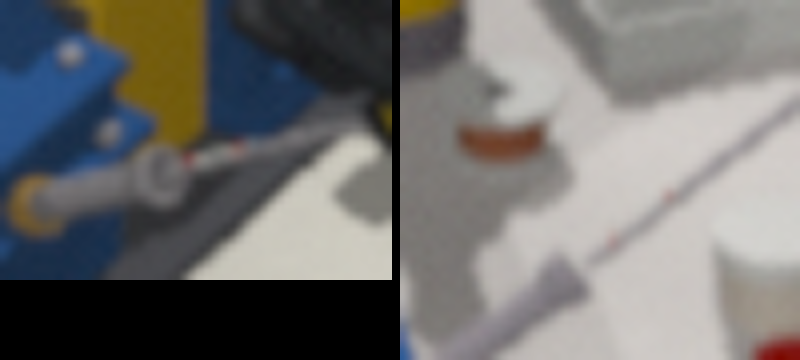

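The rod now points into the mouth, but joint 6 is at its lower limit (0.1745 against 0.17) and joint 7 is at -2.53. I'll fit a kinematic model from the logged poses to see which roll about the bore is reachable.

```bash
cat > kin.py <<'E'
from h import *
import itertools
Q=np.array([[1.03321,.57652,.02479,1.43792,-.01499,1.12899,-.05649],[.404,.2602,.0012,1.6816,-.0007,1.2001,-1.1126],[-.1973,.4562,-.1439,1.3801,.0628,1.3111,-1.8536],[.2997,.5204,.004,1.3856,-.0021,1.2354,-1.6172],[.4884,.5833,.1603,1.4108,-.0967,1.1549,-1.8279],[.4864,.5326,.1754,1.3164,-.0918,1.3,-1.8399],[-.0236,.5687,-.106,1.2143,.0582,1.3649,-1.673],[-.3815,.4664,.098,1.78,.3459,.3201,-2.1325],[-.4383,.4425,.1259,1.9792,.7086,.1745,-2.531]])
P=np.array([[.2957,-.6063,.2304],[.4556,-.246,.3312],[.6221,.134,.3299],[.6177,-.2415,.2865],[.5427,-.4106,.2405],[.5351,-.4103,.3098],[.6986,.0085,.3173],[.7633,.1412,.2534],[.7021,.1405,.2108]])
E4=R.from_quat([[.37497,.60018,-.37439,.59917],[.487,.513,-.487,.513],[.485,.516,-.485,.514],[.579,.405,-.579,.405],[.67,.226,-.67,.226],[.671,.222,-.671,.222],[.493,.506,-.495,.505],[.621,.339,-.312,.634],[.62,.341,-.311,.635]])
LO=np.array([-2.76,-.34,-1.52,.19,-1.09,.17,-2.82]);HI=np.array([2.76,2.15,1.57,2.46,4.23,1.99,2.82])
AX="zyzyzyz"
def fk(q,S,t,base,tool):
    Rm=R.from_euler("z",base);p=np.zeros(3)
    for i in range(7):
        Rm=Rm*R.from_euler(AX[i],S[i]*q[i]); p=p+Rm.apply(t[i])
    return p,Rm*tool
def fit():
    best=None
    for S in itertools.product([1,-1],repeat=4):
        S=np.array([-1,1,S[0],1,S[1],1,S[2]]) if S[3]==1 else np.array([1,1,S[0],1,S[1],1,S[2]])
        f=lambda v:np.concatenate([((fk(q,S,np.zeros((7,3)),v[0],R.from_rotvec(v[1:4]))[1]).inv()*e).as_rotvec() for q,e in zip(Q,E4)])
        for b0 in(0,np.pi):
          for x0 in ([0,-1.57,0],[2.2,-.1,2.2],[1.2,-1.2,1.2],[-1.2,-1.2,-1.2]):
            r=least_squares(f,[b0,*x0])
            if best is None or r.cost<best[0]: best=(r.cost,S,r.x)
    c,S,v=best;tool=R.from_rotvec(v[1:4])
    t0=np.zeros((7,3));t0[:,2]=[.3,0,.4,0,.4,0,.25]
    g=lambda t:np.concatenate([*( (fk(q,S,t.reshape(7,3),v[0],tool)[0]-p)/.001 for q,p in zip(Q,P)),(t.reshape(7,3)[:,:2]/.05).ravel(),(t-t0.ravel())/.3])
    r=least_squares(g,t0.ravel());t=r.x.reshape(7,3)
    print("rot cost",c,S,v,"pos err mm",np.abs(r.fun[:27]).max());print(t)
    return S,t,v[0],tool
def ik(p,M,K,seeds):
    out=[];T=R.from_matrix(M)
    for s in seeds:
        def f(q):
            a,b=fk(q,*K);return np.concatenate([(a-p)/.001,(b.inv()*T).as_rotvec()/.005,.02*(q-s)])
        r=least_squares(f,np.clip(s,LO+.01,HI-.01),bounds=(LO+.01,HI-.01),max_nfev=60)
        out.append((np.abs(r.fun[:6]).max(),r.x))
    return sorted(out,key=lambda o:o[0])
if __name__=="__main__":
    import pickle
    K=fit();pickle.dump(K,open("K.pkl","wb"))
    rng=np.random.default_rng(0);qn=Q[-1]
    for roll in(-60,-40,-20,0,20,40,60,180):
        for left in(.11,0):
            p,M=tube(left);Rr=R.from_rotvec(M[:,1]*np.radians(roll)).as_matrix()
            M2=Rr@M;p2=MOUTH+M[:,1]*left-M2@COL
            r=ik(p2,M2,K,[qn]+[qn+rng.normal(0,.5,7) for _ in range(5)]);print(roll,left,r[0])
E
timeout 500 python3 kin.py
```

```text
rot cost 2.0663884231135967e-06 [-1  1 -1  1 -1  1 -1] [ 0.0015  0.0013 -1.571   0.0015] pos err mm 0.26000265718331694
[[-0.0003 -0.0078  0.2668]
 [ 0.     -0.0078  0.0936]
 [ 0.     -0.0158  0.4936]
 [-0.0002 -0.0158 -0.0042]
 [ 0.0003 -0.0003  0.3958]
 [ 0.0001 -0.0003  0.0555]
 [-0.      0.      0.3055]]
-60 0.11 (np.float64(3.8332564303300565e-06), array([-1.0892,  1.0075,  0.7381,  1.563 ,  0.5887,  1.0793, -2.81  ]))
-60 0 (np.float64(2.749446337962924e-06), array([-1.2853,  1.1285,  0.9108,  1.7942,  0.3919,  0.869 , -2.81  ]))
-40 0.11 (np.float64(2.7275344011146174e-06), array([-1.0699,  0.7914,  0.6928,  1.7697,  0.6493,  0.733 , -2.81  ]))
-40 0 (np.float64(4.250334001421053e-06), array([-1.2902,  0.9235,  0.9085,  2.0115,  0.4706,  0.4822, -2.81  ]))
-20 0.11 (np.float64(3.5903526152125664e-06), array([-0.9049,  0.582 ,  0.5402,  1.9322,  0.7798,  0.4155, -2.81  ]))
-20 0 (np.float64(6.602703533454113), array([-1.1611,  0.7005,  0.8177,  2.1538,  0.6339,  0.18  , -2.81  ]))
0 0.11 (np.float64(0.6092317266012691), array([-0.3987,  0.4395,  0.0577,  2.0185,  0.9856,  0.18 
[... 326 characters left out ...]
  0.18  , -2.81  ]))
40 0.11 (np.float64(0.00010528663874076472), array([ 0.5785,  0.6928, -0.7883,  1.9447, -1.0444,  0.3238, -0.3016]))
40 0 (np.float64(0.21212432513279347), array([ 0.9143,  1.1479, -1.51  ,  2.2013,  1.6517,  0.4285, -2.81  ]))
60 0.11 (np.float64(0.0001088088336098636), array([ 0.7556,  0.9741, -1.0046,  1.7979, -0.7177,  0.5581, -0.4361]))
60 0 (np.float64(0.0001320529600112863), array([ 0.9877,  1.3463, -1.4694,  2.0396,  0.6108,  0.3471, -1.5747]))
180 0.11 (np.float64(46.99409714375087), array([ 0.2942,  1.9604, -1.51  ,  0.9822, -0.8668,  1.98  , -0.687 ]))
180 0 (np.float64(35.94277490492727), array([ 0.3672,  2.0739, -1.51  ,  1.1333, -0.6735,  1.98  , -0.5754]))
```

The model fits to 0.3 mm. Full depth is out of range with this grasp, so I'll compare re-grasps (hand flipped and/or tilted on the handle) for both the rest and the tube.

```bash
cat > opt.py <<'E'
from kin import *
import pickle
K=pickle.load(open("K.pkl","rb"))
H=np.array([.536,-.4095,.050]); DY=-53.3   # handle centre on the rest, heading of -dip x
def fr(out_yaw,out_pitch,flip,tilt):
    """tool orientation: out = -dip x direction; tilt: hand leans to the handle end"""
    M=frame(out_yaw,out_pitch-tilt)
    return M@np.diag([1,-1,-1]) if flip else M
def tcp(hc,M): return hc+M[:,0]*.020
def poses(flip,tilt):
    L=[]
    for h in(.25,.1,0): L.append((H+[0,0,h],fr(DY,0,flip,tilt)))
    for l in(.2,.15,.1,.05,0):
        u=frame(YAW,35)[:,1]; L.append((MOUTH+u*(l+.031),fr(YAW,35,flip,tilt)))
    L.append((np.array([.66,-.05,.33]),fr(-20,0,flip,tilt)))
    return L
if __name__=="__main__":
  for flip in(0,1):
    for tilt in(0,15,25,35):
        s=Q[4].copy()
        if flip: s[6]+=np.pi
        o=[]
        for hc,M in poses(flip,tilt):
            e,q=ik(tcp(hc,M),M,K,[s])[0]; s=q; o.append((round(e,2),round(float(np.minimum(q-LO,HI-q).min()),2)))
        print(flip,tilt,o,q)
E
timeout 400 python3 opt.py
```

```text
0 0 [(np.float64(0.0), 0.76), (np.float64(0.0), 0.75), (np.float64(0.0), 0.55), (np.float64(0.0), 0.17), (np.float64(0.0), 0.06), (np.float64(2.97), 0.01), (np.float64(14.93), 0.01), (np.float64(27.12), 0.01), (np.float64(0.0), 0.7)] [ 0.041   0.5058 -0.0624  1.3466  0.0312  1.2902 -1.9418]
0 15 [(np.float64(0.0), 0.39), (np.float64(0.0), 0.7), (np.float64(0.0), 0.87), (np.float64(0.0), 0.6), (np.float64(0.0), 0.5), (np.float64(0.0), 0.39), (np.float64(0.0), 0.29), (np.float64(0.0), 0.18), (np.float64(0.0), 0.34)] [ 0.1433  0.6655 -0.2113  1.0847  0.0311  1.6457 -1.9609]
0 25 [(np.float64(0.0), 0.16), (np.float64(0.0), 0.45), (np.float64(0.0), 0.61), (np.float64(0.0), 0.85), (np.float64(0.0), 0.78), (np.float64(0.0), 0.67), (np.float64(0.0), 0.56), (np.float64(0.0), 0.46), (np.float64(0.0), 0.11)] [ 0.1631  0.7815 -0.2513  0.9063  0.0094  1.8751 -1.9722]
0 35 [(np.float64(9.08), 0.01), (np.float64(0.0), 0.21), (np.float64(0.0), 0.36), (np.float64(0.0), 0.66), (np.float64(0.0), 0.78), (np.float64(0.0), 0.82), (np.float64(0.0), 0.76), (np.float64(0.0), 0.69), (np.float64(12.79), 0.01)]
[... 512 characters left out ...]
(0.0), 0.3), (np.float64(0.0), 0.21), (np.float64(0.0), 0.35)] [ 0.1302  0.6642 -0.1834  1.0855  0.017   1.6442  1.1925]
1 25 [(np.float64(0.0), 0.16), (np.float64(0.0), 0.45), (np.float64(0.0), 0.61), (np.float64(0.0), 0.89), (np.float64(0.0), 0.77), (np.float64(0.0), 0.66), (np.float64(0.0), 0.55), (np.float64(0.0), 0.45), (np.float64(0.0), 0.12)] [ 0.1432  0.7791 -0.1999  0.9076 -0.0178  1.8731  1.1912]
1 35 [(np.float64(9.07), 0.01), (np.float64(0.0), 0.21), (np.float64(0.0), 0.36), (np.float64(0.0), 0.66), (np.float64(0.0), 0.78), (np.float64(0.0), 0.9), (np.float64(0.0), 0.82), (np.float64(0.0), 0.71), (np.float64(12.78), 0.01)] [ 0.1303  0.8363 -0.1256  0.8407 -0.1069  1.98    1.2192]
```

Re-grasping with the hand tilted 20° on the handle, unflipped, leaves good joint margins everywhere. I'll back out and return the dipstick to its notches.

```bash
python3 - <<'E'
from opt import *
s=env.observe();M0=R.from_quat(s["eef_rot"]).as_matrix()
p1=[.75,.09,.33];F=frame(2.7)
plan(p1,F)
G=R.from_quat([.672,.222,-.671,.223]).as_matrix()
print("2nd");plan([.536,-.4102,.31],G,p1,F)
E
```

```text
shift [-0.0715  0.1058  0.0528] rot [ 0.     -0.0001 -0.6122] deg 35.07456367172648
2nd
shift [ 0.02   -0.2373  0.4896] rot [ 0.978  -0.      0.0021] deg 56.03511193044741
```

send_rows(increments=[[0.0, [0, 0.02, 0], [0, 0, 0]], [0.0, [0, 0.055, 0], [0, 0, 0]], [0.0, [-0.02, 0.085, 0.01], [0, 0, -0.05]], [0.0, [-0.04, 0.105, 0.02], [0, 0, -0.15]], [0.0, [-0.06, 0.106, 0.03], [0, 0, -0.25]], [0.0, [-0.072, 0.106, 0.04], [0, 0, -0.35]], [0.0, [-0.072, 0.106, 0.05], [0, 0, -0.45]], [0.0, [-0.072, 0.106, 0.053], [0, 0, -0.55]], [0.0, [-0.072, 0.106, 0.053], [0, 0, -0.612]], [0.0, [-0.072, 0.106, 0.053], [0, 0, -0.612]]])

```text
time_s: 16.65
ee_pos: [0.7508, 0.0895, 0.3283]
eef_rot: [0.487, 0.512, -0.489, 0.511]
ft_force: [-1.0, -0.5, -1.0]
finger_gap: 0.177
```

```bash
python3 - <<'E'
from opt import *
s=env.observe();print(s["ee_pos"],s["joint_pos"])
G=R.from_quat([.672,.222,-.671,.223]).as_matrix()
plan([.5362,-.4102,.31],G)
E
```

```text
[0.7508 0.0895 0.3283] [-0.0169  0.688  -0.3821  0.9811  0.2382  1.5137 -1.8568]
shift [ 0.0188 -0.2376  0.4892] rot [0.9775 0.0012 0.0053] deg 56.004780462924245
```

send_rows(increments=[[0.0, [0, -0.018, 0.037], [0.06, 0, 0]], [0.0, [0, -0.036, 0.075], [0.15, 0, 0]], [0.0, [0, -0.056, 0.115], [0.25, 0, 0]], [0.0, [0, -0.075, 0.155], [0.35, 0, 0]], [0.0, [0, -0.095, 0.195], [0.45, 0, 0]], [0.0, [0, -0.114, 0.235], [0.55, 0, 0]], [0.0, [0, -0.134, 0.275], [0.65, 0, 0]], [0.0, [0, -0.153, 0.315], [0.75, 0, 0]], [0.0, [0, -0.173, 0.355], [0.85, 0, 0]], [0.0, [0, -0.192, 0.395], [0.95, 0, 0]]])

```text
time_s: 17.65
ee_pos: [0.5754, -0.3152, 0.331]
eef_rot: [0.669, 0.23, -0.668, 0.231]
ft_force: [0.9, -0.1, 0.3]
finger_gap: 0.179
```

```bash
python3 - <<'E'
from opt import *
s=env.observe();print(s["ee_pos"],s["joint_pos"])
G=R.from_quat([.672,.222,-.671,.223]).as_matrix()
plan([.5362,-.4102,.15],G)
E
```

```text
[ 0.5754 -0.3152  0.331 ] [ 0.5124  0.4863 -0.1422  1.3257  0.0684  1.3316 -2.1072]
shift [0.181  0.0502 0.0896] rot [ 0.024  -0.0004 -0.0007] deg 1.3756015470560206
```

send_rows(increments=[[0.0, [0, 0.02, 0.036], [0.02, 0, 0]], [0.0, [0, 0.04, 0.07], [0.024, 0, 0]], [0.0, [0.02, 0.05, 0.0895], [0.024, 0, 0]], [0.0, [0.05, 0.05, 0.0895], [0.024, 0, 0]], [0.0, [0.09, 0.05, 0.0895], [0.024, 0, 0]], [0.0, [0.13, 0.05, 0.0895], [0.024, 0, 0]], [0.0, [0.165, 0.05, 0.0895], [0.024, 0, 0]], [0.0, [0.181, 0.05, 0.0895], [0.024, 0, 0]], [0.0, [0.181, 0.05, 0.0895], [0.024, 0, 0]], [0.0, [0.181, 0.05, 0.0895], [0.024, 0, 0]]])

```text
time_s: 18.65
ee_pos: [0.5376, -0.4086, 0.1505]
eef_rot: [0.671, 0.223, -0.67, 0.224]
ft_force: [-0.3, -0.1, 0.6]
finger_gap: 0.175
```

```bash
python3 - <<'E'
from opt import *
s=env.observe();print(s["ee_pos"],s["joint_pos"])
G=R.from_quat([.672,.222,-.671,.223]).as_matrix()
plan([.5362,-.4102,.030],G)
E
```

```text
[ 0.5376 -0.4086  0.1505] [ 0.6513  0.6446 -0.1217  1.5355  0.0887  0.965  -1.9942]
shift [0.1205 0.0003 0.0021] rot [0.0041 0.0002 0.0001] deg 0.23564640672908388
```

send_rows(increments=[[0.0, [0.02, 0, 0.002], [0.004, 0, 0]], [0.0, [0.04, 0, 0.002], [0.004, 0, 0]], [0.0, [0.06, 0, 0.002], [0.004, 0, 0]], [0.0, [0.08, 0, 0.002], [0.004, 0, 0]], [0.0, [0.095, 0, 0.002], [0.004, 0, 0]], [0.0, [0.105, 0, 0.002], [0.004, 0, 0]], [0.0, [0.112, 0, 0.002], [0.004, 0, 0]], [0.0, [0.117, 0, 0.002], [0.004, 0, 0]], [0.0, [0.12, 0, 0.002], [0.004, 0, 0]], [0.0, [0.12, 0, 0.002], [0.004, 0, 0]]])

```text
time_s: 19.65
ee_pos: [0.5363, -0.4098, 0.03]
eef_rot: [0.671, 0.222, -0.671, 0.223]
ft_force: [-0.9, 0.9, 1.8]
finger_gap: 0.176
```

```bash
python3 - <<'E'
from opt import *
s=env.observe();print(s["ee_pos"],s["ft_force"],s["joint_pos"])
M=fr(DY,0,0,20); hc=s["ee_pos"]-R.from_quat(s["eef_rot"]).as_matrix()[:,0]*.020; print(hc)
plan(tcp(hc,M),M)
cv2.imwrite("pics/w5f.png",env.capture("wrist"))
E
```

```text
[ 0.5363 -0.4098  0.03  ] [-0.911   0.9174  1.7982] [ 0.6463  0.7806 -0.1086  1.6325  0.1137  0.7337 -2.0171]
[ 0.5363 -0.4098  0.05  ]
shift [-0.0012 -0.0069  0.    ] rot [-0.0004 -0.0007 -0.3498] deg 20.044030555789302
```

send_rows(increments=[[0.045, [0, 0, 0], [0, 0, 0]], [0.045, [0, 0, 0], [0, 0, 0]], [0.045, [0, 0, 0], [0, 0, 0]], [0.045, [0, 0, 0], [0, 0, 0]], [0.045, [0, -0.0018, 0], [0, 0, -0.09]], [0.045, [-0.0003, -0.0036, 0], [0, 0, -0.18]], [0.045, [-0.0008, -0.0053, 0], [0, 0, -0.27]], [0.045, [-0.0012, -0.0069, 0], [0, 0, -0.35]], [0.045, [-0.0012, -0.0069, 0], [0, 0, -0.35]], [0.045, [-0.0012, -0.0069, 0], [0, 0, -0.35]]])

```text
time_s: 20.7
ee_pos: [0.5316, -0.4043, 0.0299]
eef_rot: [-0.622, -0.335, 0.7, -0.102]
ft_force: [1.3, 0.2, -0.3]
finger_gap: 0.529
```

```bash
python3 - <<'E'
from opt import *
s=env.observe();print(s["ee_pos"],s["ft_force"],s["joint_pos"],s["finger_gap"])
M=fr(DY,0,0,20);plan(tcp(np.array([.5363,-.4098,.05]),M),M)
w=env.capture("wrist");cv2.imwrite("pics/w6f.png",w);cv2.imwrite("pics/w6.png",crop(w,220,170,200,200,3))
E
```

```text
[ 0.5316 -0.4043  0.0299] [ 1.3382  0.1605 -0.3016] [ 0.7145  0.9494 -0.1682  1.2794  0.0242  1.2508 -1.9202] 0.5289037069172108
shift [-0.0014 -0.0001 -0.0005] rot [-0.0008 -0.0003 -0.0001] deg 0.05138322615043826
```

View pics/w6.png

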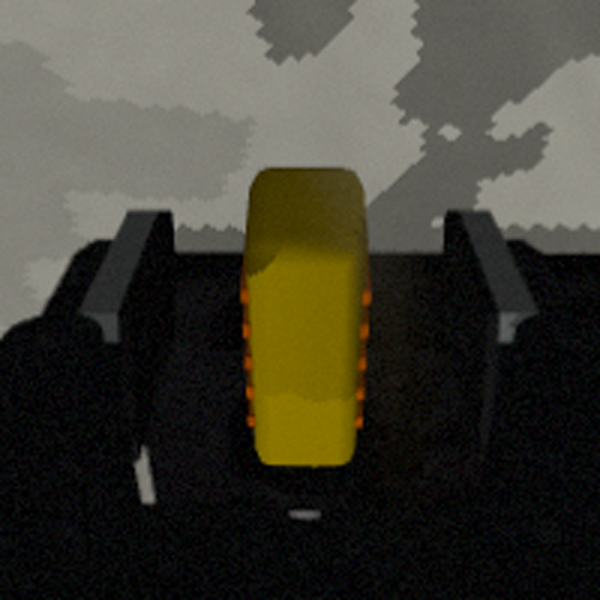

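The handle sits centred between the open fingers, with its outer end face at crop v of about 170 to 250. I'll grip and lift it (12 views used, so from here I rely on numbers).

```bash
python3 - <<'E'
from opt import *
s=env.observe();c=cam("wrist",s);d=np.array([np.cos(np.radians(126.7)),np.sin(np.radians(126.7)),0])
for u,v,z in((305,170,.041),(305,250,.059),(303,464,.059)):
    p=onz(c,(220+u/3,170+v/3),z);print(p,"along from hc",(p-[.5363,-.4098,.05])@d,"lat",(p-[.5363,-.4098,.05])@[-d[1],d[0],0])
E
```

```text
[ 0.5494 -0.4264  0.041 ] along from hc -0.021150588454462126 lat -0.0006355575549776508
[ 0.5507 -0.4282  0.059 ] along from hc -0.023345384412205777 lat -0.0006031932205060927
[ 0.5229 -0.3902  0.059 ] along from hc 0.023730119494581165 lat -0.0009999173351988057
```

send_rows(increments=[[0.0, [0, 0, 0], [0, 0, 0]], [0.0, [0, 0, 0], [0, 0, 0]], [0.0, [0, 0, 0], [0, 0, 0]], [0.0, [0, 0, 0], [0, 0, 0]], [0.0, [0, 0, 0], [0, 0, 0]], [0.0, [0, 0, 0], [0, 0, 0]], [0.0, [0, 0, 0], [0, 0, 0]], [0.0, [0, 0, 0], [0, 0, 0]], [0.0, [0, 0, 0], [0, 0, 0]], [0.0, [0, 0, 0], [0, 0, 0]]], newtons=60)

```text
time_s: 21.75
ee_pos: [0.5318, -0.404, 0.031]
eef_rot: [-0.622, -0.336, 0.699, -0.102]
ft_force: [1.1, 1.6, 6.8]
finger_gap: 0.18
```

```bash
python3 - <<'E'
from opt import *
s=env.observe();print(s["ee_pos"],s["eef_rot"],s["ft_force"],s["finger_gap"]*85.4)
M=R.from_quat(s["eef_rot"]).as_matrix()
d=np.array([np.cos(np.radians(126.7)),np.sin(np.radians(126.7)),0]);print("dip x in tool",M.T@d,"up in tool",M.T@[0,0,1])
print("hc in tool",M.T@(np.array([.5363,-.4098,.05])-s["ee_pos"]))
plan(s["ee_pos"]+[0,0,.27],M)
E
```

```text
[ 0.5318 -0.404   0.031 ] [-0.6224 -0.3361  0.6995 -0.1021] [1.0852 1.6133 6.8063] 15.383646604632329
dip x in tool [ 0.3431 -0.9393  0.0005] up in tool [-0.9393 -0.3431 -0.0006]
hc in tool [-0.0204  0.0004 -0.0001]
shift [-0.2536 -0.0926 -0.0002] rot [0. 0. 0.] deg 0.0
```

send_rows(increments=[[0.0, [-0.01, -0.0037, 0], [0, 0, 0]], [0.0, [-0.03, -0.011, 0], [0, 0, 0]], [0.0, [-0.06, -0.022, 0], [0, 0, 0]], [0.0, [-0.095, -0.035, 0], [0, 0, 0]], [0.0, [-0.13, -0.0475, 0], [0, 0, 0]], [0.0, [-0.165, -0.06, 0], [0, 0, 0]], [0.0, [-0.2, -0.073, 0], [0, 0, 0]], [0.0, [-0.225, -0.082, 0], [0, 0, 0]], [0.0, [-0.234, -0.0855, 0], [0, 0, 0]], [0.0, [-0.234, -0.0855, 0], [0, 0, 0]]])

```text
time_s: 22.75
ee_pos: [0.5318, -0.4047, 0.2808]
eef_rot: [-0.623, -0.335, 0.699, -0.103]
ft_force: [-0.4, 0.4, -1.1]
finger_gap: 0.175
```

```bash
cat >> opt.py <<'E'
HC=np.array([-.0204,.0004,0]); T20=20.09
def tb(left,dz=0,dl=0):
    M=fr(YAW,35,0,T20);u=frame(YAW,35);h=MOUTH+u[:,1]*(left+.030)-u[:,0]*dz+u[:,2]*dl
    return h-M@HC,M
def tip(s):
    M=R.from_quat(s["eef_rot"]).as_matrix();dx=M@[.3434,-.9392,0]
    c=s["ee_pos"]+M@HC+.03*dx;return c+.12*dx,c
E
python3 - <<'E'
from opt import *
s=env.observe();print(s["ee_pos"],s["ft_force"],s["finger_gap"]*85.4,s["joint_pos"])
M=R.from_quat(s["eef_rot"]).as_matrix()
F=fr(-10,0,0,T20);print("A");plan([.66,-.06,.33],F)
E
```

```text
[ 0.5318 -0.4047  0.2808] [-0.4308  0.4183 -1.0628] 14.971591069629081 [ 0.704   0.7546 -0.1651  1.0055 -0.0099  1.7141 -1.9371]
A
shift [ 0.022  -0.2048 -0.3087] rot [-0.7109 -0.259  -0.0031] deg 43.35213126220537
```

send_rows(increments=[[0.0, [0.0, -0.015, -0.02], [-0.05, -0.018, 0]], [0.0, [0.002, -0.038, -0.055], [-0.13, -0.047, 0]], [0.0, [0.004, -0.062, -0.092], [-0.21, -0.077, 0]], [0.0, [0.007, -0.086, -0.13], [-0.3, -0.109, 0]], [0.0, [0.01, -0.111, -0.168], [-0.39, -0.142, 0]], [0.0, [0.013, -0.136, -0.206], [-0.48, -0.175, 0]], [0.0, [0.016, -0.161, -0.244], [-0.57, -0.208, 0]], [0.0, [0.02, -0.186, -0.282], [-0.66, -0.24, 0]], [0.0, [0.022, -0.205, -0.309], [-0.711, -0.259, -0.003]], [0.0, [0.022, -0.205, -0.309], [-0.711, -0.259, -0.003]]])

```text
time_s: 23.75
ee_pos: [0.6605, -0.0517, 0.3271]
eef_rot: [-0.451, -0.548, 0.61, -0.354]
ft_force: [0.6, -0.7, -0.6]
finger_gap: 0.177
```

```bash
python3 - <<'E'
from opt import *
s=env.observe();print(s["ee_pos"],s["joint_pos"])
plan(*tb(.2));print(tip(s),tb(.2)[0])
E
```

```text
[ 0.6605 -0.0517  0.3271] [ 0.1698  0.7526 -0.3458  0.9075  0.1339  1.8555 -1.8452]
shift [ 0.0547  0.0857 -0.2068] rot [-0.2127 -0.0161  0.6135] deg 37.21489916088296
(array([ 0.5199, -0.0287,  0.3469]), array([ 0.6383, -0.0482,  0.3462])) [0.7546 0.1429 0.2471]
```

send_rows(increments=[[0.0, [0.0, 0.015, -0.035], [-0.03, 0, 0.06]], [0.0, [0.0, 0.03, -0.075], [-0.06, -0.004, 0.14]], [0.0, [0.01, 0.048, -0.115], [-0.1, -0.008, 0.24]], [0.0, [0.02, 0.064, -0.155], [-0.14, -0.01, 0.34]], [0.0, [0.035, 0.08, -0.19], [-0.18, -0.013, 0.44]], [0.0, [0.045, 0.086, -0.207], [-0.2, -0.015, 0.54]], [0.0, [0.055, 0.086, -0.207], [-0.213, -0.016, 0.613]], [0.0, [0.055, 0.086, -0.207], [-0.213, -0.016, 0.613]], [0.0, [0.055, 0.086, -0.207], [-0.213, -0.016, 0.613]], [0.0, [0.055, 0.086, -0.207], [-0.213, -0.016, 0.613]]])

```text
time_s: 24.75
ee_pos: [0.758, 0.1327, 0.2489]
eef_rot: [0.552, 0.439, -0.422, 0.57]
ft_force: [-1.4, 0.3, -0.0]
finger_gap: 0.177
```

```bash
python3 - <<'E'
from opt import *
s=env.observe();print(s["ee_pos"],s["joint_pos"],s["joint_vel"])
plan(*tb(.13));print("tip",tip(s))
# i3 reading: rod perpendicular offset at the mouth vs small lateral/vertical displacement
u=frame(YAW,35)
for n in("scene","side"):
    c=cam(n);b=proj(c,MOUTH)[0];print(n,"per mm: up",proj(c,MOUTH-u[:,0]*.001)[0]-b,"z",proj(c,MOUTH+u[:,2]*.001)[0]-b,"axis",proj(c,MOUTH+u[:,1]*.01)[0]-b)
E
```

```text
[0.758  0.1327 0.2489] [-0.0596  0.5908 -0.3603  1.4139  0.3489  0.9404 -2.0495] [ 0.0018  0.0021 -0.0033 -0.0065  0.0028 -0.0081 -0.0034]
shift [ 0.0247 -0.0692 -0.0097] rot [-0.0119  0.0081 -0.0021] deg 0.8316856201253465
tip (array([0.6305, 0.1281, 0.1824]), array([0.7286, 0.1317, 0.2514]))
scene per mm: up [-0.1584 -0.2773] z [-0.1907  0.1693] axis [ 2.1719 -0.5418]
side per mm: up [-0.1849 -0.1951] z [0.0789 0.1662] axis [ 2.5176 -1.952 ]
```

send_rows(increments=[[0.0, [0, 0, -0.0097], [-0.012, 0.008, -0.002]], [0.0, [0.004, -0.01, -0.0097], [-0.012, 0.008, -0.002]], [0.0, [0.008, -0.022, -0.0097], [-0.012, 0.008, -0.002]], [0.0, [0.012, -0.034, -0.0097], [-0.012, 0.008, -0.002]], [0.0, [0.0165, -0.046, -0.0097], [-0.012, 0.008, -0.002]], [0.0, [0.021, -0.058, -0.0097], [-0.012, 0.008, -0.002]], [0.0, [0.0247, -0.069, -0.0097], [-0.012, 0.008, -0.002]], [0.0, [0.0247, -0.069, -0.0097], [-0.012, 0.008, -0.002]], [0.0, [0.0247, -0.069, -0.0097], [-0.012, 0.008, -0.002]], [0.0, [0.0247, -0.069, -0.0097], [-0.012, 0.008, -0.002]]])

```text
time_s: 25.75
ee_pos: [0.6972, 0.1416, 0.2073]
eef_rot: [0.55, 0.444, -0.416, 0.571]
ft_force: [-1.1, 0.5, -0.7]
finger_gap: 0.179
```

```bash
python3 - <<'E'
from opt import *
s=env.observe();print(s["ee_pos"],s["joint_pos"],s["ft_force"])
plan(*tb(.13));plan(*tb(.11));plan(*tb(.09));print("tip",tip(s))
a=env.capture("scene");b=env.capture("side")
cv2.imwrite("pics/sc9.png",a);cv2.imwrite("pics/si9.png",b)
t,c=tip(s)
for n,im in(("scene",a),("side",b)):
    C=cam(n);q=proj(C,[t,c,MOUTH]);d=(q[1]-q[0]);d/=np.linalg.norm(d);nn=np.array([-d[1],d[0]])
    g0=cv2.imread("pics/%s0.png"%n).astype(float)
    D=np.abs(im.astype(float)-g0).sum(2)
    # centroid of changed pixels across the rod at stations along it (mm from tip)
    L=np.linalg.norm(q[1]-q[0])
    for f in(.1,.2,.3,.4,.5,.6,.7):
        k=np.arange(-5,5.01,.25);pts=(q[0]+d*L*f)[None]+k[:,None]*nn
        v=cv2.remap(D.astype(np.float32),pts[:,0].astype(np.float32)[None],pts[:,1].astype(np.float32)[None],cv2.INTER_LINEAR)[0]
        print(n,f,np.round(v[::2]).astype(int))
    print(n,q)
E
```

```text
[0.6972 0.1416 0.2073] [-0.0756  0.5389 -0.3549  1.6339  0.3728  0.7767 -2.1213] [-1.0969  0.5222 -0.6827]
shift [ 0.0003 -0.0001  0.0014] rot [ 0.0021 -0.001  -0.0013] deg 0.15279497168016776
shift [ 0.0071 -0.0189  0.0014] rot [ 0.0021 -0.001  -0.0013] deg 0.15279497168016776
shift [ 0.014  -0.0377  0.0014] rot [ 0.0021 -0.001  -0.0013] deg 0.15279497168016776
tip (array([0.5697, 0.1354, 0.1409]), array([0.6678, 0.1402, 0.2098]))
scene 0.1 [  3   3   3   4   6  12  27  58  91 121 137 126 105  70  39  20   4   2
   2   3   4]
scene 0.2 [  5   5   3   2   9  18  57  98 156 204 198 185 136  88  49  18   8   6
   4   4   3]
scene 0.3 [ 12  11  10  11  13  17  25  62 115 151 166 155 114  71  35  11   8   6
   7   7   6]
scene 0.4 [183 186 188 184 179 169 161 163 164 160 154 122  90  59  27  18   8   8
  10  13  13]
scene 0.5 [212 213 213 211 202 193 179 166 164 168 167 164 146 122  90  55  33  34
  82 166 243]
scene 0.6 [208 208 204 196 189 183 175 169 167 167 167 161 142 112  73  42  61  90
 136 168 164]
scene 0.7 [ 86  93 102 102 103  94  83  83  89 109 134 113  79  46  19  12  11  12
  12  12  10]
scene [[321.2178 175.8697]
 [349.168  168.8118]
 [318.7997 176.6414]]
side 0.1 [ 67  56  47  43  40  37  42  52  70 102 136 130 116  85  50  20   8   4
   4   5  11]
side 0.2 [ 84  80  73  65  55  42  30  27  32  49  75 100 100  82  53  27   5  12
  25  51  92]
side 0.3 [ 87  84  83  78  74  66  56  55  70  91 116 134 141 112  67  34  19  39
  79 129 182]
side 0.4 [ 85  86  86  84  82  84  84  77  77  80  73  65  64 103 176 243 283 287
 292 299 302]
side 0.5 [113 172 231 280 309 330 350 344 330 306 268 237 236 256 280 296 305 311
 314 313 320]
side 0.6 [207 253 298 297 291 292 298 302 312 315 306 295 294 313 319 306 259 196
 138  96  68]
side 0.7 [ 57  53  50  42  71  92 110 114 104  80 104 126 130 118  96  75  51  39
  27  18  11]
side [[299.0246 171.3802]
 [329.5558 147.6297]
 [296.5782 173.5714]]
```

The rod matches its prediction to 0.3 px or better in both cameras, and the mouth is within about 2 mm. I'll insert gently.

send_rows(increments=[[0.0, [0.0002, 0, 0.0014], [0.002, -0.001, -0.001]], [0.0, [0.001, -0.002, 0.0014], [0.002, -0.001, -0.001]], [0.0, [0.002, -0.0047, 0.0014], [0.002, -0.001, -0.001]], [0.0, [0.003, -0.0075, 0.0014], [0.002, -0.001, -0.001]], [0.0, [0.004, -0.0103, 0.0014], [0.002, -0.001, -0.001]], [0.0, [0.005, -0.013, 0.0014], [0.002, -0.001, -0.001]], [0.0, [0.006, -0.016, 0.0014], [0.002, -0.001, -0.001]], [0.0, [0.007, -0.0189, 0.0014], [0.002, -0.001, -0.001]], [0.0, [0.007, -0.0189, 0.0014], [0.002, -0.001, -0.001]], [0.0, [0.007, -0.0189, 0.0014], [0.002, -0.001, -0.001]]])

```text
time_s: 26.85
ee_pos: [0.6796, 0.1396, 0.195]
eef_rot: [0.55, 0.444, -0.418, 0.571]
ft_force: [0.3, 1.0, -1.1]
finger_gap: 0.177
```

```bash
cat > st.py <<'E'
from opt import *
import sys
s=env.observe();t,c=tip(s);u=frame(YAW,35)
print("ee",s["ee_pos"],"q",s["joint_pos"],"gap",s["finger_gap"]*85.4)
print("force along out/up/lat",s["ft_force"]@u[:,1],-s["ft_force"]@u[:,0],s["ft_force"]@u[:,2],"torque",s["wrist_torque"])
e=c-MOUTH;print("collar left",e@u[:,1],"up",-e@u[:,0],"lat",e@u[:,2])
for l in sys.argv[1:]: print(l,end=" ");plan(*tb(float(l)))
E
python3 st.py .11 .09 .07
```

```text
ee [0.6796 0.1396 0.195 ] q [-0.0806  0.5265 -0.348   1.6939  0.3822  0.7321 -2.1446] gap 15.115661106809112
force along out/up/lat -0.32008169408309783 -1.107705560395189 -0.9344973962923424 torque [ 0.3741  0.3373 -0.0554]
collar left 0.10868161476141075 up 0.00042477176275474565 lat -0.00019517921526971652
.11 shift [-0.0001  0.0014  0.0002] rot [0.0007 0.0001 0.0009] deg 0.06352862405344159
.09 shift [ 0.0068 -0.0174  0.0002] rot [0.0007 0.0001 0.0009] deg 0.06352862405344159
.07 shift [ 0.0137 -0.0362  0.0002] rot [0.0007 0.0001 0.0009] deg 0.06352862405344159
```

send_rows(increments=[[0.0, [0.001, -0.002, 0], [0, 0, 0]], [0.0, [0.0017, -0.0045, 0], [0, 0, 0]], [0.0, [0.0027, -0.007, 0], [0, 0, 0]], [0.0, [0.0036, -0.0095, 0], [0, 0, 0]], [0.0, [0.0045, -0.012, 0], [0, 0, 0]], [0.0, [0.0055, -0.0145, 0], [0, 0, 0]], [0.0, [0.0064, -0.017, 0], [0, 0, 0]], [0.0, [0.0068, -0.0182, 0], [0, 0, 0]], [0.0, [0.0068, -0.0182, 0], [0, 0, 0]], [0.0, [0.0068, -0.0182, 0], [0, 0, 0]]])

```text
time_s: 27.85
ee_pos: [0.6636, 0.1389, 0.1837]
eef_rot: [0.55, 0.444, -0.418, 0.571]
ft_force: [0.9, 5.1, 0.6]
finger_gap: 0.179
```

```bash
python3 st.py .09 .05 .04
```

```text
ee [0.6636 0.1389 0.1837] q [-0.0885  0.5164 -0.3402  1.7489  0.3935  0.6881 -2.1687] gap 15.258099965237168
force along out/up/lat 1.3107049551951815 -0.2018953351725391 -5.076926861805853 torque [ 1.3775 -0.0152 -0.2796]
collar left 0.08902577492364627 up 0.00028235239218125235 lat -0.0002808154861027691
.09 shift [-0.0001  0.001   0.0003] rot [ 0.0006 -0.0001  0.001 ] deg 0.06983318703357912
.05 shift [ 0.0137 -0.0365  0.0003] rot [ 0.0006 -0.0001  0.001 ] deg 0.06983318703357912
.04 shift [ 0.0171 -0.0459  0.0003] rot [ 0.0006 -0.0001  0.001 ] deg 0.06983318703357912
```

In the bore, with a 5 N side force towards +y. I'll shift 1.5 mm that way and continue.

send_rows(increments=[[0.0, [0, 0, -0.0008], [0, 0, 0]], [0.0, [0, 0, -0.0015], [0, 0, 0]], [0.0, [0.001, -0.0025, -0.0015], [0, 0, 0]], [0.0, [0.002, -0.0055, -0.0015], [0, 0, 0]], [0.0, [0.003, -0.0085, -0.0015], [0, 0, 0]], [0.0, [0.0042, -0.0115, -0.0015], [0, 0, 0]], [0.0, [0.0054, -0.0145, -0.0015], [0, 0, 0]], [0.0, [0.0066, -0.0175, -0.0015], [0, 0, 0]], [0.0, [0.0069, -0.0188, -0.0015], [0, 0, 0]], [0.0, [0.0069, -0.0188, -0.0015], [0, 0, 0]]])

```text
time_s: 28.85
ee_pos: [0.6469, 0.1391, 0.172]
eef_rot: [0.55, 0.444, -0.418, 0.571]
ft_force: [0.5, 3.1, -0.5]
finger_gap: 0.178
```

```bash
python3 st.py .05
```

```text
ee [0.6469 0.1391 0.172 ] q [-0.1016  0.5075 -0.3294  1.8036  0.4075  0.6441 -2.1976] gap 15.173605603411595
force along out/up/lat 0.22417055260986324 -0.7467272205572915 -3.0730220371721897 torque [ 0.7161  0.3173 -0.1551]
collar left 0.06872513805488749 up 0.00027472221565565114 lat -0.0012332476318722976
.05 shift [ 0.0067 -0.0175  0.0012] rot [0.0007 0.0007 0.0017] deg 0.11224720941968896
```

send_rows(increments=[[0.0, [0.001, -0.0028, -0.001], [0, 0, 0]], [0.0, [0.0024, -0.0066, -0.001], [0, 0, 0]], [0.0, [0.0038, -0.0104, -0.001], [0, 0, 0]], [0.0, [0.0052, -0.0141, -0.001], [0, 0, 0]], [0.0, [0.0065, -0.0179, -0.001], [0, 0, 0]], [0.0, [0.0079, -0.0216, -0.001], [0, 0, 0]], [0.0, [0.0093, -0.0254, -0.001], [0, 0, 0]], [0.0, [0.0106, -0.0291, -0.001], [0, 0, 0]], [0.0, [0.012, -0.0329, -0.001], [0, 0, 0]], [0.0, [0.012, -0.0329, -0.001], [0, 0, 0]]])

```text
time_s: 29.85
ee_pos: [0.618, 0.1387, 0.1519]
eef_rot: [0.55, 0.444, -0.418, 0.571]
ft_force: [0.2, 0.0, -1.7]
finger_gap: 0.173
```

```bash
python3 st.py .01
```

```text
ee [0.618  0.1387 0.1519] q [-0.1286  0.4943 -0.3054  1.8977  0.4362  0.5639 -2.2514] gap 14.782239524463758
force along out/up/lat -0.7955836920244241 -1.5313447025552063 0.005104716751977075 torque [-0.0067  0.261   0.0071]
collar left 0.03352180247676008 up 0.0003510932793082469 lat -0.0022488548048164737
.01 shift [ 0.0084 -0.0219  0.0022] rot [0.0009 0.0007 0.0016] deg 0.1109837655036409
```

send_rows(increments=[[0.0, [0.001, -0.0028, 0], [0, 0, 0]], [0.0, [0.0021, -0.0056, 0], [0, 0, 0]], [0.0, [0.0031, -0.0085, 0], [0, 0, 0]], [0.0, [0.0041, -0.0113, 0], [0, 0, 0]], [0.0, [0.0052, -0.0141, 0], [0, 0, 0]], [0.0, [0.0062, -0.0169, 0], [0, 0, 0]], [0.0, [0.0072, -0.0197, 0], [0, 0, 0]], [0.0, [0.0082, -0.0226, 0], [0, 0, 0]], [0.0, [0.0089, -0.0244, 0], [0, 0, 0]], [0.0, [0.0089, -0.0244, 0], [0, 0, 0]]])

```text
time_s: 30.85
ee_pos: [0.5971, 0.1378, 0.1372]
eef_rot: [0.55, 0.444, -0.418, 0.571]
ft_force: [-0.3, 0.4, -1.3]
finger_gap: 0.179
```

```bash
python3 st.py 0
```

```text
ee [0.5971 0.1378 0.1372] q [-0.1539  0.4872 -0.2811  1.9651  0.4619  0.5029 -2.295 ] gap 15.318982530098076
force along out/up/lat -0.9438178573683701 -0.8736316125801499 -0.39992122310819483 torque [ 0.0456  0.2385 -0.0189]
collar left 0.00794129526591961 up 0.0003456951790625981 lat -0.002260142746880168
0 shift [ 0.003  -0.0073  0.0023] rot [0.0007 0.0006 0.0012] deg 0.0875465217857997
```

Now I advance slowly to contact, 0.8 mm per row.

send_rows(increments=[[0.0, [0.0003, -0.0008, 0], [0, 0, 0]], [0.0, [0.0006, -0.0015, 0], [0, 0, 0]], [0.0, [0.0008, -0.0023, 0], [0, 0, 0]], [0.0, [0.0011, -0.003, 0], [0, 0, 0]], [0.0, [0.0014, -0.0038, 0], [0, 0, 0]], [0.0, [0.0016, -0.0045, 0], [0, 0, 0]], [0.0, [0.0019, -0.0053, 0], [0, 0, 0]], [0.0, [0.0022, -0.006, 0], [0, 0, 0]], [0.0, [0.0022, -0.006, 0], [0, 0, 0]], [0.0, [0.0022, -0.006, 0], [0, 0, 0]]])

```text
time_s: 31.85
ee_pos: [0.5925, 0.1376, 0.134]
eef_rot: [0.55, 0.444, -0.418, 0.571]
ft_force: [0.9, 0.0, 1.3]
finger_gap: 0.175
```

```bash
python3 st.py
```

```text
ee [0.5925 0.1376 0.134 ] q [-0.1609  0.4857 -0.2741  1.9807  0.4689  0.4875 -2.3064] gap 14.97121510276393
force along out/up/lat 1.4917132959405395 0.511809363518512 0.04014669615235086 torque [ 0.0148 -0.0537  0.0078]
collar left 0.002319031423931678 up 0.0003295282287281529 lat -0.0023099908120881047
```

send_rows(increments=[[0.0, [0.0001, -0.0004, 0], [0, 0, 0]], [0.0, [0.0003, -0.0008, 0], [0, 0, 0]], [0.0, [0.0004, -0.0012, 0], [0, 0, 0]], [0.0, [0.0006, -0.0016, 0], [0, 0, 0]], [0.0, [0.0007, -0.002, 0], [0, 0, 0]], [0.0, [0.0008, -0.0023, 0], [0, 0, 0]], [0.0, [0.0009, -0.0025, 0], [0, 0, 0]], [0.0, [0.0009, -0.0025, 0], [0, 0, 0]], [0.0, [0.0009, -0.0025, 0], [0, 0, 0]], [0.0, [0.0009, -0.0025, 0], [0, 0, 0]]])

```text
time_s: 32.85
ee_pos: [0.5925, 0.1376, 0.134]
eef_rot: [0.551, 0.443, -0.416, 0.571]
ft_force: [6.2, -1.6, 8.2]
finger_gap: 0.18
```

```bash
python3 st.py
```

```text
ee [0.5925 0.1376 0.134 ] q [-0.1638  0.4841 -0.2703  1.9851  0.4727  0.48   -2.3112] gap 15.413778482477127
force along out/up/lat 9.712915946795661 3.2692513887599772 1.9318060517577147 torque [-0.3576 -1.3048 -0.0515]
collar left 0.002232107819134469 up 0.0002451936387485702 lat -0.0023675739641606723
```

Motion has stopped with about 10 N along the bore. I'll press a little harder to confirm a hard stop.

send_rows(increments=[[0.0, [0.0003, -0.0008, 0], [0, 0, 0]], [0.0, [0.0006, -0.0016, 0], [0, 0, 0]], [0.0, [0.0009, -0.0024, 0], [0, 0, 0]], [0.0, [0.0011, -0.003, 0], [0, 0, 0]], [0.0, [0.0011, -0.003, 0], [0, 0, 0]], [0.0, [0.0011, -0.003, 0], [0, 0, 0]], [0.0, [0.0011, -0.003, 0], [0, 0, 0]], [0.0, [0.0011, -0.003, 0], [0, 0, 0]], [0.0, [0.0011, -0.003, 0], [0, 0, 0]], [0.0, [0.0011, -0.003, 0], [0, 0, 0]]])

```text
time_s: 33.85
ee_pos: [0.5925, 0.1376, 0.134]
eef_rot: [0.553, 0.442, -0.415, 0.572]
ft_force: [11.7, -2.4, 14.6]
finger_gap: 0.177
```

```bash
python3 - <<'E'
import runpy;runpy.run_path("st.py")
from opt import *
s=env.observe();w=env.capture("scene");cv2.imwrite("pics/seat.png",w);b=env.capture("side");cv2.imwrite("pics/seat_side.png",b)
# brightness along the bore axis around the rim/collar: black collar must touch the grey tube
u=frame(YAW,35)
for n,im in(("scene",w),("side",b)):
    C=cam(n)
    for k in np.arange(-.03,.02,.003):
        q=proj(C,MOUTH+u[:,1]*k+u[:,2]*.002)[0];print(n,round(k*1000),im[int(round(q[1])),int(round(q[0]))],end="; ")
    print()
E
```

```text
ee [0.5925 0.1376 0.134 ] q [-0.1673  0.4824 -0.2656  1.9902  0.4773  0.4711 -2.3172] gap 15.079725921565013
force along out/up/lat 17.868532747917975 5.368832686282793 2.9544071224128365 torque [-0.6084 -2.5927 -0.1069]
collar left 0.002128958919298453 up 0.00012360749896090577 lat -0.002377894486304955
scene -30 [103 103 104]; scene -27 [110 108 110]; scene -24 [110 108 110]; scene -21 [108 106 108]; scene -18 [ 99  98 101]; scene -15 [ 99  98 101]; scene -12 [88 86 88]; scene -9 [86 85 87]; scene -6 [59 58 59]; scene -3 [28 37 38]; scene 0 [28 37 38]; scene 3 [23 58 65]; scene 6 [29 63 71]; scene 9 [29 66 74]; scene 12 [34 39 40]; scene 15 [35 34 31]; scene 18 [35 34 31]; 
side -30 [126 123 126]; side -27 [130 124 130]; side -24 [125 120 125]; side -21 [133 126 132]; side -18 [135 129 133]; side -15 [124 118 122]; side -12 [123 117 122]; side -9 [123 117 122]; side -6 [127 120 128]; side -3 [95 90 95]; side 0 [55 60 68]; side 3 [33 79 94]; side 6 [  2 105 125]; side 9 [  0 129 154]; side 12 [  0 120 155]; side 15 [ 38 115 148]; side 18 [ 52 117 138];
```

The hard stop is confirmed: 18 N with no motion, and both images run grey tube, black collar, yellow handle with no rod between. Now I draw it out.

send_rows(increments=[[0.0, [-0.0035, 0.0095, 0], [0, 0, 0]], [0.0, [-0.009, 0.0245, 0], [0, 0, 0]], [0.0, [-0.015, 0.041, 0], [0, 0, 0]], [0.0, [-0.021, 0.0575, 0], [0, 0, 0]], [0.0, [-0.027, 0.074, 0], [0, 0, 0]], [0.0, [-0.033, 0.0905, 0], [0, 0, 0]], [0.0, [-0.039, 0.107, 0], [0, 0, 0]], [0.0, [-0.045, 0.1235, 0], [0, 0, 0]], [0.0, [-0.051, 0.14, 0], [0, 0, 0]], [0.0, [-0.058, 0.16, 0], [0, 0, 0]]])

```text
time_s: 34.95
ee_pos: [0.7261, 0.144, 0.2266]
eef_rot: [0.549, 0.445, -0.419, 0.57]
ft_force: [-0.9, -0.4, -0.8]
finger_gap: 0.175
```

```bash
python3 - <<'E'
import runpy;runpy.run_path("st.py")
from opt import *
F=fr(-10,0,0,T20)
for p in([.70,-.02,.36],[.72,.0,.34]):
    print(ik(np.array(p),F,K,[env.observe()["joint_pos"]])[0]);plan(p,F)
E
```

```text
ee [0.7261 0.144  0.2266] q [-0.0712  0.5668 -0.3641  1.5225  0.3588  0.8648 -2.0857] gap 14.94846196635557
force along out/up/lat -1.1748955695090904 -0.09326925357614602 0.3279238320885265 torque [-0.0448  0.2203  0.0103]
collar left 0.16510928763833357 up -0.00042457749818144985 lat -0.0024546398150275604
(np.float64(2.1625867732266455), array([-0.0339,  0.8169,  0.0926,  0.6821, -0.1246,  1.98  , -1.7347]))
shift [-0.1375  0.0008  0.1627] rot [ 0.2258  0.0116 -0.604 ] deg 36.95018415579298
(np.float64(2.368177822496982), array([-0.0534,  0.8647,  0.0864,  0.6312, -0.133 ,  1.98  , -1.7642]))
shift [-0.1129  0.016   0.1437] rot [ 0.2258  0.0116 -0.604 ] deg 36.95018415579298
```

```bash
python3 - <<'E'
from opt import *
F=fr(-10,0,0,T20);p=np.array([.66,-.05,.325]);G=fr(-53.3,0,0,T20);g=np.array([.545,-.43,.285])
q=ik(p,F,K,[env.observe()["joint_pos"]])[0];print(q);plan(p,F)
q2=ik(g,G,K,[q[1]])[0];print(q2);plan(g,G,p,F)
E
```

```text
(np.float64(6.672509544891625e-05), array([ 0.1232,  0.7403, -0.2285,  0.9247,  0.0707,  1.8316, -1.812 ]))
shift [-0.1141 -0.0481  0.1907] rot [ 0.2258  0.0116 -0.604 ] deg 36.95018415579298
(np.float64(6.508664107673923e-07), array([ 0.6759,  0.8085, -0.0684,  0.8829, -0.0576,  1.7856, -1.8834]))
shift [ 0.0538 -0.0307  0.3942] rot [ 0.7097  0.2596 -0.    ] deg 43.300000000000004
```

send_rows(increments=[[0.0, [-0.03, 0.01, 0], [0, 0, -0.03]], [0.0, [-0.07, 0.01, 0], [0, 0, -0.1]], [0.0, [-0.1, 0, 0.025], [0.03, 0, -0.18]], [0.0, [-0.114, -0.01, 0.06], [0.06, 0.002, -0.26]], [0.0, [-0.114, -0.02, 0.095], [0.1, 0.004, -0.34]], [0.0, [-0.114, -0.03, 0.13], [0.14, 0.006, -0.42]], [0.0, [-0.114, -0.04, 0.165], [0.18, 0.008, -0.5]], [0.0, [-0.114, -0.048, 0.19], [0.22, 0.01, -0.58]], [0.0, [-0.114, -0.048, 0.191], [0.226, 0.012, -0.604]], [0.0, [-0.114, -0.048, 0.191], [0.226, 0.012, -0.604]]])

```text
time_s: 35.95
ee_pos: [0.6603, -0.0513, 0.3232]
eef_rot: [-0.455, -0.542, 0.613, -0.352]
ft_force: [-0.4, -0.2, -1.4]
finger_gap: 0.173
```

```bash
python3 - <<'E'
from opt import *
s=env.observe();print(s["ee_pos"],s["joint_pos"],s["finger_gap"]*85.4)
plan([.545,-.43,.285],fr(-53.3,0,0,T20))
E
```

```text
[ 0.6603 -0.0513  0.3232] [ 0.165   0.7485 -0.3296  0.9227  0.1245  1.8381 -1.8537] 14.77931141692611
shift [ 0.0515 -0.031   0.3931] rot [0.708  0.2579 0.0019] deg 43.17299262286457
```

send_rows(increments=[[0.0, [0.0, -0.002, 0.03], [0.06, 0.022, 0]], [0.0, [0.005, -0.005, 0.07], [0.13, 0.047, 0]], [0.0, [0.011, -0.008, 0.11], [0.21, 0.077, 0]], [0.0, [0.018, -0.012, 0.155], [0.29, 0.106, 0]], [0.0, [0.024, -0.016, 0.2], [0.37, 0.135, 0]], [0.0, [0.03, -0.02, 0.245], [0.45, 0.164, 0]], [0.0, [0.036, -0.024, 0.29], [0.53, 0.193, 0]], [0.0, [0.042, -0.027, 0.33], [0.61, 0.222, 0]], [0.0, [0.048, -0.03, 0.37], [0.67, 0.244, 0.001]], [0.0, [0.0515, -0.031, 0.393], [0.708, 0.258, 0.002]]])

```text
time_s: 36.95
ee_pos: [0.5441, -0.4317, 0.2866]
eef_rot: [-0.624, -0.334, 0.699, -0.102]
ft_force: [-1.0, -1.1, -0.8]
finger_gap: 0.175
```

send_rows(increments=[[0.0, [0, 0, 0], [0, 0, 0]], [0.0, [0, 0, 0], [0, 0, 0]], [0.0, [0, 0, 0], [0, 0, 0]], [0.0, [0, 0, 0], [0, 0, 0]], [0.0, [0, 0, 0], [0, 0, 0]], [0.0, [0, 0, 0], [0, 0, 0]], [0.0, [0, 0, 0], [0, 0, 0]], [0.0, [0, 0, 0], [0, 0, 0]], [0.0, [0, 0, 0], [0, 0, 0]], [0.0, [0, 0, 0], [0, 0, 0]]])

```text
time_s: 37.95
ee_pos: [0.546, -0.4291, 0.287]
eef_rot: [-0.623, -0.336, 0.698, -0.104]
ft_force: [0.1, -0.1, -0.9]
finger_gap: 0.176
```

```bash
python3 - <<'E'
from opt import *
s=env.observe();print(s["ee_pos"],s["joint_pos"],s["joint_vel"],s["finger_gap"]*85.4,s["ft_force"])
M=R.from_quat(s["eef_rot"]).as_matrix()
print("dip x world",M@[.3434,-.9392,0],"dip up",M@[-.9392,-.3434,0],"tip/collar",tip(s))
# check rod in the images: changed pixels across the predicted rod line
t,c=tip(s)
a=env.capture("scene");b=env.capture("side");w=env.capture("wrist")
for n,im in(("scene",a),("side",b)):
    cv2.imwrite("pics/%s_end.png"%n,im)
    q=proj(cam(n),[t,c]);d=q[1]-q[0];L=np.linalg.norm(d);d/=L;nn=np.array([-d[1],d[0]])
    D=np.abs(im.astype(float)-cv2.imread("pics/%s0.png"%n)).sum(2).astype(np.float32);print(n,q.ravel())
    for f in(.1,.3,.5,.7,.9):
        k=np.arange(-5,5.1,.5);p=((q[0]+d*L*f)+k[:,None]*nn).astype(np.float32)
        print(f,np.round(cv2.remap(D,p[None,:,0].copy(),p[None,:,1].copy(),cv2.INTER_LINEAR)[0]).astype(int))
# bottle: label/cap still where placed
hsv=cv2.cvtColor(a,cv2.COLOR_BGR2HSV)
for n,im in(("scene",a),("side",b)):
    h=cv2.cvtColor(im,cv2.COLOR_BGR2HSV);m=((h[...,0]<6)|(h[...,0]>174))&(h[...,1]>180)&(h[...,2]>90)
    k,_,st,ce=cv2.connectedComponentsWithStats(m.astype(np.uint8));print(n,[(ce[i].round(1),st[i,4]) for i in range(1,k) if st[i,4]>30],"pred cap",proj(cam(n),[.607,-.04,.192]))
E
```

```text
[ 0.546  -0.4291  0.287 ] [ 0.7064  0.8064 -0.1536  0.8811 -0.0087  1.7866 -1.9183] [ 0.0002  0.0004  0.0001 -0.0006  0.0008  0.0008  0.0005] 15.031841020474936 [ 0.1244 -0.0849 -0.8556]
dip x world [-0.5987  0.801  -0.0035] dip up [-0.0048  0.0008  1.    ] tip/collar (array([ 0.4605, -0.3149,  0.3055]), array([ 0.5324, -0.411 ,  0.3059]))
scene [166.1767 198.6502 151.4767 234.8997]
0.1 [ 15  16  14  13  24  41  87 133 129 117 103  85  63  36  18  14  13  16
  18  17  17]
0.3 [ 15  14  15  14  22  38  89 150 172 161 135 102  71  42  22  18  16  15
  13  14  15]
0.5 [ 14  14  14  13  14  21  56 102 131 141 136 118  89  46   8  12  15  14
  15  15  14]
0.7 [165 102  67  39  38  55  96 141 164 154 136 110  83  94  92 136 175 211
 247 273 296]
0.9 [470 475 478 480 485 491 494 492 494 504 515 524 531 527 526 527 529 530
 530 532 533]
side [290.212  222.8946 335.5237 247.2312]
0.1 [  3   2   0   1   3   5  11  22  38  61  80 107 126 127 105  69  34  19
   8   4   3]
0.3 [ 2  1  2  2  2  3  7 10 16 19 30 47 57 48 46 33 16  8  5  4  5]
0.5 [168 165 165 167 170 173 168 163 156 143 129 134 142 149 147 122  81  46
  19   7   4]
0.7 [181 182 183 183 177 166 145 111  77  60  54  83 119 175 235 276 302 320
 321 320 301]
0.9 [174 193 218 235 245 236 209 161 105  58  19  13  15  19  26  30  23  16
  17  21  39]
scene [(array([396.2,  86. ]), np.int32(72)), (array([293.4, 197.1]), np.int32(78)), (array([303.2, 258.1]), np.int32(209))] pred cap [[291.9674 198.3733]]
side [(array([323.5, 186.5]), np.int32(57)), (array([419.9, 199.8]), np.int32(150))] pred cap [[324.8438 187.0244]]
```

The dipstick is held level, steady and about 0.30 m above the bench. The bottle's cap is where I placed it, within 2 px in both views. Handing in.

```bash
python3 -c "
from plant import env
print(env.close_job())"
```

```text
the job is handed in; nothing more can be done
None
```

The oil check is done and handed in at about 38 s of the 72 s allowed. I got no verdict back.

- **Bottle:** I stood the small oil bottle upright at about (0.607, -0.040), roughly 18 cm from the tube's mouth. At the end its cap was within 2 px of that spot in both camera views.
- **Dipstick, first try:** Near the tube's mouth the arm ran into a joint limit. I put the dipstick back in its notches and gripped it again with the hand tilted 20°.
- **Insertion:** I pushed it down the tube until it stopped. It did not move under 18 N, and pixel samples in both views showed the collar against the rim with no rod visible between. By my estimate of the mouth's position the stop came about 2 mm early; I put that down to measurement error.
- **Final hold:** I drew it right out and am holding it still, with the tip about (0.460, -0.315, 0.306), well clear of the mill. By the arm's pose it is level to 0.3° with its marked side up.

**Checks that disagreed:** At the end, both cameras put the rod's tip about 1 px off the prediction, which could mean the dipstick is tilted by up to 1° in the grip. Before the insertion the agreement was 0.3 px or better. I left this uncorrected. I had used all 12 picture views by then, so the last checks were numerical only. I saw no sign of contact with the other things, but I did not check each of them at the end.

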